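Heft the grain pots, sort them and book in both boards

ROBOT

A 7-joint arm with a two-finger parallel gripper is mounted at the origin on the work surface. World frame = base frame: x ahead of the robot, y to its left, z up, the work surface at z = 0. Lengths are in m, angles in rad, forces in N, time in s.
With the tool pointing down it reaches from about 0.4 to 0.875 m from the base axis. Payload 4.4 kg.
Tool frame: the origin (TCP) lies on the centre line of the jaws, within the pads' length; the fingertips stand ctrl.tips_ahead ahead of it and the grasp point (between the pads) lies 3 mm ahead of it (ctrl.tips_ahead is the distance from the TCP to the fingertips, in m); z points along the fingers, y is the line along which they close (so a half turn about z gives the same grasp; the last joint's range is limited). The gripper opens to 85 mm and grips with 20 to 120 N. Pads are 22 mm wide; open, the fingers measure 114 mm over their backs; the gripper's body (76 mm by 85 mm) begins 54 mm behind the grasp point. The pads swing forward as they close: fully open they stand 13 mm farther back than shut.
Start: joints at [-1.33, 0.628, 0.038, 1.517, -0.027, 0.996, -0.02], TCP at [0.196, 0.62, 0.253] pointing down, gripper open.
Joint ranges: [-3.06, 3.06], [-0.37, 2.12], [-1.25, 1.32], [0.18, 2.47], [-1.1, 4.24], [0.23, 1.98], [-2.94, 2.94]. Speed limits (rad/s): [2.57, 2.57, 3.14, 3.14, 3.14, 3.14, 3.14].

INTERFACE

Orientations are given as a rotation vector (axis times angle).
In Python, from station import ctrl gives the robot as it stands.
- The arm moves only by the tool apply_moves, never from a script. Its argument "series" is one flat list of numbers, 7 for each row, row after row: the opening, from 0 (shut) to 1 (fully open), then the shift along the tool's x, y, z scaled (see below), then the turn, a rotation vector about the tool's x, y, z scaled (see below). In form: [hand, dx, dy, dz, rx, ry, rz, hand, dx, dy, dz, rx, ry, rz, ...]. A call has 1 to 12 rows; each row is the pose to reach, as a shift and turn from the pose commanded when the call began, along the tool's axes at that moment; what a row does not reach only later rows make up. The controller multiplies each number of a shift by 10 cm and each number of a turn by 30 degrees. A row lasts 1/12 s, in which the tool goes at most 41.7 mm and 7.16 degrees, less where a joint would pass 70% of its speed; a pose out of reach is approached as far as the arm can. A call with a number of a shift or a turn outside -1 to 1 is refused whole. A call with a gripper value outside its range is refused whole. The fingers move at their own pace and stop on an object; the grip force is fixed at half the most. Time passes only in rows, so rows that repeat a pose let the fingers close. It gives the time, the measured TCP pose, the force, the opening and the grip force at its end, in the units of the state.
- ctrl.get_obs(): the state, without advancing time (a new reading comes with each control period).
- ctrl.camera(name): name is "scene" or "top" or "wrist"; returns (picture, depth): 384x512x3 uint8, red, green, blue; 384x512 float32, m along the optical axis (not along the pixel's ray), 0 where there is no reading.
- ctrl.get_calibration(name): a dict with "fovy" (degrees; the focal length in pixels is half the picture's height over the tangent of half this angle, whatever the lens; pixels are square), "cx", "cy" (the principal point, pixels), "pose" (4x4, takes a point from camera to world coordinates). Camera axes: x right, y up, looking along -z (the intrinsics and any distortion apply to the point x, -y, -z); pixel columns grow to the right and rows downward; lengths in m; the calibration is good to about 2 mm. A picture is of the moment at which its call begins: read the wrist's pose just before it. get_calibration takes no time and is no camera call; for the wrist camera it gives the pose at the moment of the call.
- ctrl.sign_off(): hands the job in; it is judged then, once.
The state is a dict: "clock": time; "joint_pos": joint angles; "joint_velocities": joint speeds; "tau": joint torques, N m; "tcp_pos": TCP position; "tool_rot": TCP orientation; "contact_force": force on the tool from outside, world axes, zero at the start; "moment": the same for the moment, N m; "width": finger opening in m; "grasp_force": force on a finger pad.
Only numpy, scipy, OpenCV 4.12 (cv2) and the standard library are available. Lean on these libraries where they do the work, as an engineer would, in place of code of your own. Each camera call takes 0.05 s, during which the arm holds its last target. There are 200 camera calls.

TASK

The lidded steel pots of casting grain look alike, so heft each one: stand those that weigh more than half a kilo upright on the wooden casting board and the lighter ones upright on the steel refill plate. When all are sorted, take the scanner from its rest, point its window squarely at the middle of the casting board's label from about 10 cm and hold it steady there for two seconds, then do the same at the refill plate's label, and lay the scanner back in its rest the way it lay. Leave the other things on the bench where they are.

Things in the scene. Friction and masses are not known exactly. Their poses are not given: they have to be found in the camera images.
- pot1: one of up to five look-alike lidded steel pots (absent: None), one rigid piece, 66 mm wide; lid top 42 mm above the base, with an upright cylindrical lid knob 18 mm wide, 26 mm tall on its axis (top at 68 mm). Origin: centre of underside, z up. Hidden weight, drawn anew at each start, 150 to 850 g: felt as force on the tool when lifted (half a kilo = 4.9 N)
- pot2: one of up to five look-alike lidded steel pots (absent: None), one rigid piece, 66 mm wide; lid top 42 mm above the base, with an upright cylindrical lid knob 18 mm wide, 26 mm tall on its axis (top at 68 mm). Origin: centre of underside, z up. Hidden weight, drawn anew at each start, 150 to 850 g: felt as force on the tool when lifted (half a kilo = 4.9 N)
- pot3: one of up to five look-alike lidded steel pots (absent: None), one rigid piece, 66 mm wide; lid top 42 mm above the base, with an upright cylindrical lid knob 18 mm wide, 26 mm tall on its axis (top at 68 mm). Origin: centre of underside, z up. Hidden weight, drawn anew at each start, 150 to 850 g: felt as force on the tool when lifted (half a kilo = 4.9 N)
- pot4: one of up to five look-alike lidded steel pots (absent: None), one rigid piece, 66 mm wide; lid top 42 mm above the base, with an upright cylindrical lid knob 18 mm wide, 26 mm tall on its axis (top at 68 mm). Origin: centre of underside, z up. Hidden weight, drawn anew at each start, 150 to 850 g: felt as force on the tool when lifted (half a kilo = 4.9 N)
- pot5: one of up to five look-alike lidded steel pots (absent: None), one rigid piece, 66 mm wide; lid top 42 mm above the base, with an upright cylindrical lid knob 18 mm wide, 26 mm tall on its axis (top at 68 mm). Origin: centre of underside, z up. Hidden weight, drawn anew at each start, 150 to 850 g: felt as force on the tool when lifted (half a kilo = 4.9 N)
- board: the casting board: a fixed flat square wooden board without a rim, 200 x 200 mm and 16 mm thick. Origin: centre of its underside on the table; x points to its label desk, z up. It may be left or right
- plate: the refill plate: a fixed flat square steel plate without a rim, 200 x 200 mm and 6 mm thick. Origin: centre of its underside on the table; x points to its label desk, z up. It may be left or right
- board_label (a point): centre of the striped label card, 72 x 48 mm, on the little sloping desk fixed behind the wooden casting board: 135 mm from its centre along its +x and 55 mm above the table. The card leans back 45 degrees: this point's z is the card's outward normal, pointing up and towards the board's or plate's own -x. The desk's highest edge is about 75 mm above the table
- plate_label (a point): centre of the striped label card, 72 x 48 mm, on the little sloping desk fixed behind the steel refill plate: 135 mm from its centre along its +x and 55 mm above the table. The card leans back 45 degrees: this point's z is the card's outward normal, pointing up and towards the board's or plate's own -x. The desk's highest edge is about 75 mm above the table
- scanner: grey hand scanner, 180 g: a level bar 140 mm long (x from -75 to +65 mm), 36 mm wide, 26 mm tall; at its +x end a hooked head, 50 mm wide, reaching to x = 111 mm and 12 mm below the bar, looks forward and down. Origin: on the bar's underside, mid-width, midway between the rest's two blocks (grip here, across y); x to the head, z up. It reads by itself: no trigger
- scanner_window (a point): centre of the scanner's window, at (100.6, 0, -1.6) mm in the scanner's frame; z is the line of sight, 45 degrees down from the scanner's +x: (0.707, 0, -0.707) in its frame; y is across the bar
- rest: the scanner's fixed rest: base plate 150 x 60 x 6 mm with two blocks 16 mm long at x = -55 and +50 mm; their tops, 30 mm above the table, carry the bar between side lips 12 mm higher and 46 mm apart. Origin: centre of underside, x towards the head's end. At rest the scanner's origin is 30 mm above this one, x the same way
- brick: bystander: pale soldering block 24 x 60 x 22 mm among the pots; origin under its centre
- micrometer: bystander: micrometer lying flat, about 90 mm, 17 mm tall; origin under its middle
- flux: bystander: jar 40 mm across, 75 mm tall; origin under its centre
- hammer: bystander: hammer 200 mm long, lying; origin under its middle
- lighter: bystander: small plastic lighter 80 x 22 x 12 mm; origin under its centre
- dapping: bystander: steel dapping block 45 x 45 x 40 mm; origin under its centre

How it is judged:
On the way, in this order (a step that is already met when the one before it is completed fails the run):
1. every pot stands on the board or plate that its weight calls for (((x of pot1 in the frame of board between -0.09 and 0.09 m and y of pot1 in the frame of board between -0.09 and 0.09 m and z of pot1 in the frame of board below 0.026 m and angle between pot1's own z axis and vertical below 0.15 rad and contact force between pot1 and board above 4.31 N) or (x of pot1 in the frame of plate between -0.09 and 0.09 m and y of pot1 in the frame of plate between -0.09 and 0.09 m and z of pot1 in the frame of plate below 0.016 m and angle between pot1's own z axis and vertical below 0.15 rad and contact force between pot1 and plate between 0.5 and 5.5 N)) and ((x of pot2 in the frame of board between -0.09 and 0.09 m and y of pot2 in the frame of board between -0.09 and 0.09 m and z of pot2 in the frame of board below 0.026 m and angle between pot2's own z axis and vertical below 0.15 rad and contact force between pot2 and board above 4.31 N) or (x of pot2 in the frame of plate between -0.09 and 0.09 m and y of pot2 in the frame of plate between -0.09 and 0.09 m and z of pot2 in the frame of plate below 0.016 m and angle between pot2's own z axis and vertical below 0.15 rad and contact force between pot2 and plate between 0.5 and 5.5 N)) and ((x of pot3 in the frame of board between -0.09 and 0.09 m and y of pot3 in the frame of board between -0.09 and 0.09 m and z of pot3 in the frame of board below 0.026 m and angle between pot3's own z axis and vertical below 0.15 rad and contact force between pot3 and board above 4.31 N) or (x of pot3 in the frame of plate between -0.09 and 0.09 m and y of pot3 in the frame of plate between -0.09 and 0.09 m and z of pot3 in the frame of plate below 0.016 m and angle between pot3's own z axis and vertical below 0.15 rad and contact force between pot3 and plate between 0.5 and 5.5 N)) and ((x of pot4 in the frame of board between -0.09 and 0.09 m and y of pot4 in the frame of board between -0.09 and 0.09 m and z of pot4 in the frame of board below 0.026 m and angle between pot4's own z axis and vertical below 0.15 rad and contact force between pot4 and board above 4.31 N) or (x of pot4 in the frame of plate between -0.09 and 0.09 m and y of pot4 in the frame of plate between -0.09 and 0.09 m and z of pot4 in the frame of plate below 0.016 m and angle between pot4's own z axis and vertical below 0.15 rad and contact force between pot4 and plate between 0.5 and 5.5 N)) and ((x of pot5 in the frame of board between -0.09 and 0.09 m and y of pot5 in the frame of board between -0.09 and 0.09 m and z of pot5 in the frame of board below 0.026 m and angle between pot5's own z axis and vertical below 0.15 rad and contact force between pot5 and board above 4.31 N) or (x of pot5 in the frame of plate between -0.09 and 0.09 m and y of pot5 in the frame of plate between -0.09 and 0.09 m and z of pot5 in the frame of plate below 0.016 m and angle between pot5's own z axis and vertical below 0.15 rad and contact force between pot5 and plate between 0.5 and 5.5 N))), for 0.3 s.
2. the scanner is held steady on the casting board's label (within 15 mm of its middle, 5 to 15 cm away, within 20 degrees of square) for a second (x of board_label in the frame of scanner_window between -0.015 and 0.015 m and y of board_label in the frame of scanner_window between -0.015 and 0.015 m and z of board_label in the frame of scanner_window between 0.05 and 0.15 m and angle between the z axis of scanner_window and the z axis of board_label, either way round below 0.35 rad and linear speed of scanner below 0.03 m/s and angular speed of scanner below 0.2 rad/s), for 1 s.
3. the scanner is held steady on the refill plate's label in the same way for a second (x of plate_label in the frame of scanner_window between -0.015 and 0.015 m and y of plate_label in the frame of scanner_window between -0.015 and 0.015 m and z of plate_label in the frame of scanner_window between 0.05 and 0.15 m and angle between the z axis of scanner_window and the z axis of plate_label, either way round below 0.35 rad and linear speed of scanner below 0.03 m/s and angular speed of scanner below 0.2 rad/s), for 1 s.
At the end, for the whole second after the job is handed in: all pots stand upright (0.15 rad), centres 10 mm or more inside the edges: none under 440 g on the wooden board, none over 560 g on the steel plate (between: either); the scanner lies still in its rest the way it lay, within 20 mm lengthwise and 10 mm sideways (all of step 1 and linear speed of each of pot1, pot2, pot3, pot4, pot5 below 0.03 m/s and x of scanner_window in the frame of rest above 0.05 m and x of scanner in the frame of rest between -0.02 and 0.02 m and y of scanner in the frame of rest between -0.01 and 0.01 m and z of scanner in the frame of rest between 0.025 and 0.037 m and angle between the x axis of scanner and the x axis of rest, either way round below 0.12 rad and angle between scanner's own z axis and vertical below 0.1 rad and linear speed of scanner below 0.02 m/s); the robot touches nothing.
It fails at once if a bystander is shoved more than 5 cm (distance of any of brick, micrometer, flux, hammer, lighter, dapping from where it was at the start of the episode above 0.05 m).
It fails at once if the flux jar is knocked over (angle between flux's own z axis and vertical above 0.7 rad).
Of pot1, pot2, pot3, pot4, pot5 only 3 to 5 are there at a start; the rules pass over those that are not, and their reading is None.
At some moment in a run one of pot1, pot2, pot3, pot4, pot5 may be knocked a few centimetres aside while the robot is not near it.
It also fails if it takes over 210 s, if anything falls off the work surface, if the arm or the gripper's body presses on something with over 40 N, if the wrist force passes 120 N, or if a joint passes its speed limit or range.

## Working session

There is one attempt and no reset: what is moved stays moved. The work goes in short steps, Python scripts to look and compute and a tool call to move; the robot and the scene stay as the last step left them, time stands still between calls to the robot, and variables do not carry over. Pictures are saved under pics/ and viewed, at most 14 in all, crops included, and the job is handed in when it is done.

Besides the shell and the picture viewer there is one more tool, called after "Emit:" as name(argument=value, ...) on one line, values as JSON. apply_moves: Moves the arm, as the interface text tells. Shifts and turns lie within -1 to 1; 1 stands for 10 cm of shift or 30 degrees of turn. Its arguments: {"type":"object","properties":{"series":{"type":"array"}},"required":["series"]}

```bash
ls; mkdir -p pics; cat > h.py <<'E'
import numpy as np, cv2
from station import ctrl
from scipy.spatial.transform import Rotation as R
def shot(name):
    c=ctrl.get_calibration(name); p,d=ctrl.camera(name); return p,d,c
def K(c): f=192/np.tan(np.radians(c['fovy'])/2); return f,c['cx'],c['cy']
def cloud(d,c):
    f,cx,cy=K(c); v,u=np.mgrid[:384,:512]
    P=np.stack([(u-cx)/f*d,-(v-cy)/f*d,-d],-1); T=np.array(c['pose']); return P@T[:3,:3].T+T[:3,3]
def ray(c,u,v,z):
    f,cx,cy=K(c); T=np.array(c['pose']); r=T[:3,:3]@np.array([(u-cx)/f,-(v-cy)/f,-1]); o=T[:3,3]; return o+r*(z-o[2])/r[2]
def save(n,p): cv2.imwrite('pics/'+n+'.png',p[:,:,::-1])
E
python3 - <<'E'
from h import *
for n in ['scene','top','wrist']:
    p,d,c=shot(n); save(n+'0',p); np.savez(n+'0.npz',p=p,d=d,c=c['pose'],f=c['fovy'],cx=c['cx'],cy=c['cy']); print(n,{k:np.round(v,3).tolist() for k,v in c.items()},(d>0).mean())
o=ctrl.get_obs(); print(o, ctrl.tips_ahead)
a=np.hstack([cv2.imread('pics/top0.png')]); 
E
```

```text
pics
scene {'fovy': 57.747, 'cx': 255.723, 'cy': 191.228, 'pose': [[-0.875, -0.345, 0.338, 0.938], [0.483, -0.65, 0.586, 0.579], [0.018, 0.677, 0.736, 0.814], [0.0, 0.0, 0.0, 1.0]]} 0.9962209065755209
top {'fovy': 57.942, 'cx': 265.276, 'cy': 191.279, 'pose': [[-0.01, 0.981, -0.196, 0.401], [-1.0, -0.009, 0.004, 0.004], [0.003, 0.196, 0.981, 0.895], [0.0, 0.0, 0.0, 1.0]]} 0.9957784016927084
wrist {'fovy': 67.525, 'cx': 258.002, 'cy': 192.883, 'pose': [[0.303, -0.912, -0.275, 0.125], [0.953, 0.289, 0.089, 0.64], [-0.001, -0.289, 0.957, 0.374], [0.0, 0.0, 0.0, 1.0]]} 0.9960428873697916
{'clock': 0.15, 'joint_pos': array([-1.3297766 ,  0.62913427,  0.03846039,  1.51814795, -0.02700568,
        0.99627618, -0.01997887]), 'joint_velocities': array([ 0.00034462, -0.0027326 , -0.00039561, -0.00262206, -0.00102312,
       -0.00077662,  0.00068873]), 'tau': array([ 2.26453791e-03, -5.63800836e+01,  1.22782923e+00, -1.93650413e+01,
        1.11061247e-02,  7.43867276e-03,  1.63964722e-05]), 'tcp_pos': array([0.19615925, 0.61923261, 0.25259704]), 'tool_rot': array([-4.80017963e-01, -3.10448857e+00,  2.24925108e-03]), 'contact_force': array([ 0.6867426 ,  0.81920964, -0.36890037]), 'moment': array([ 0.01891911, -0.00584424, -0.01089487]), 'grasp_force': 0.0, 'width': 0.08545108775539602} 0.022
```

View pics/top0.png

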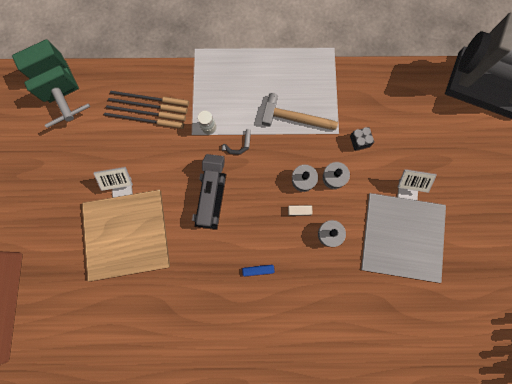

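View pics/scene0.png

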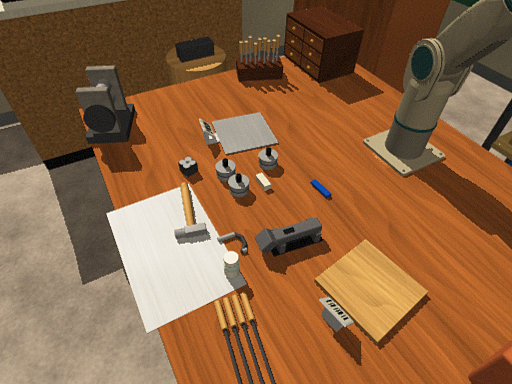

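Top view: three pots with knobs at about (305,176), (337,174) and (333,233). The brick is at (300,210) and the scanner at (210,192) with its head up (+x). The wooden board is on the left (125,235) and the steel plate on the right (404,237), with label desks at (113,180) and (417,182). The scene view agrees: three pots and nothing hidden.

```bash
python3 - <<'E'
from h import *
def load(n):
    z=np.load(n+'0.npz'); c=dict(pose=z['c'],fovy=float(z['f']),cx=float(z['cx']),cy=float(z['cy'])); return z['p'],cloud(z['d'],c),c
for n in ['top','scene']:
    p,X,c=load(n); ok=(X[...,0]>.2)&(X[...,0]<.85)&(abs(X[...,1])<.6)
    hsv=cv2.cvtColor(p,cv2.COLOR_RGB2HSV)
    tab=ok&(abs(X[...,2])<.008); print(n,'table z',np.median(X[tab][:,2]))
    # knobs: z 0.05..0.075 blobs
    m=(ok&(X[...,2]>.03)&(X[...,2]<.085)).astype(np.uint8)
    k,l,s,ce=cv2.connectedComponentsWithStats(m)
    for i in range(1,k):
        if s[i,4]>25:
            P=X[l==i]; top=P[P[:,2]>P[:,2].max()-.008]
            print(i,s[i,4],'px',ce[i].round(0),'mean',P.mean(0).round(3),'zmax',P[:,2].max().round(3),'top',top.mean(0).round(3),'lid' ,P[abs(P[:,2]-.042)<.004].mean(0).round(3), 'ext',np.ptp(P,0).round(3))
    # board / plate by height
    for nm,lo,hi,ys in [('board',.009,.022,1),('plate',.003,.010,-1)]:
        m=(ok&(X[...,2]>lo)&(X[...,2]<hi)&(X[...,1]*ys>.1)&(X[...,0]<.62)).astype(np.uint8)
        m=cv2.morphologyEx(m,cv2.MORPH_OPEN,np.ones((5,5)))
        k,l,s,_=cv2.connectedComponentsWithStats(m); i=1+np.argmax(s[1:,4]); P=X[l==i]
        r=cv2.minAreaRect(P[:,:2].astype(np.float32)*1000); print(nm,s[i,4],np.round(r[0],0),np.round(r[1],0),round(r[2],1),'z',np.median(P[:,2]).round(4))
E
```

```text
top table z -0.000361004325584835
1 737 px [ 57. 103.] mean [0.808 0.538 0.058] zmax 0.085 top [0.837 0.567 0.081] lid [0.823 0.567 0.042] ext [0.106 0.137 0.054]
2 32 px [466.  92.] mean [ 0.842 -0.543  0.031] zmax 0.034 top [ 0.842 -0.543  0.031] lid [nan nan nan] ext [0.02  0.032 0.004]
5 50 px [480.  95.] mean [ 0.835 -0.58   0.031] zmax 0.033 top [ 0.835 -0.58   0.031] lid [nan nan nan] ext [0.033 0.035 0.003]
13 267 px [206. 121.] mean [0.752 0.149 0.063] zmax 0.078 top [0.757 0.151 0.074] lid [0.747 0.145 0.042] ext [0.037 0.038 0.048]
15 309 px [363. 137.] mean [ 0.714 -0.255  0.04 ] zmax 0.044 top [ 0.715 -0.256  0.04 ] lid [ 0.715 -0.256  0.04 ] ext [0.051 0.053 0.013]
16 1318 px [209. 189.] mean [0.577 0.14  0.054] zmax 0.07 top [0.64  0.133 0.066] lid [0.578 0.136 0.042] ext [0.186 0.077 0.04 ]
17 514 px [337. 174.] mean [ 0.614 -0.18   0.044] zmax 0.07 top [ 0.614 -0.181  0.067] lid [ 0.614 -0.181  0.041] ext [0.064 0.064 0.035]
18 516 px [305. 177.] mean [ 0.607 -0.1    0.044] zmax 0.069 top [ 0.608 -0.1    0.066] lid [ 0.608 -0.1    0.041] ext [0.064 0.064 0.035]
19 63
[... 1214 characters left out ...]
]
8 289 px [238. 182.] mean [ 0.614 -0.092  0.045] zmax 0.072 top [ 0.612 -0.096  0.068] lid [ 0.613 -0.093  0.043] ext [0.064 0.066 0.041]
9 1150 px [287. 234.] mean [0.588 0.149 0.053] zmax 0.073 top [0.643 0.136 0.068] lid [0.59  0.155 0.042] ext [0.183 0.076 0.042]
11 306 px [231. 263.] mean [0.762 0.161 0.062] zmax 0.081 top [0.76  0.155 0.076] lid [0.764 0.168 0.043] ext [0.039 0.038 0.051]
12 480 px [335. 313.] mean [0.612 0.384 0.057] zmax 0.076 top [0.621 0.385 0.072] lid [0.604 0.383 0.043] ext [0.05  0.081 0.046]
board 5849 [472. 358.] [202. 200.] 9.4 z 0.0174
plate 1637 [ 464. -352.] [206. 214.] 76.9 z 0.0067<stdin>:14: RuntimeWarning: Mean of empty slice.
  ret = um.true_divide(
```

Emit:
apply_moves(series=[1,-0.5,-0.5,0,0,0,-0.3,1,-0.8,-0.8,0,0,0,-0.5,1,-1,-1,0,0,0,-0.586,1,-1,-1,0,0,0,-0.586,1,-1,-1,0,0,0,-0.586])

```text
clock: 0.57
tcp_pos: [0.265, 0.4889, 0.2533]
tool_rot: [0.011, 3.14, -0.006]
contact_force: [0.1, -0.5, 0.4]
width: 0.0853
grasp_force: 0.0
```

Emit:
apply_moves(series=[1,-0.25,-0.4,0,0,0,0,1,-0.5,-0.75,0,0,0,0,1,-0.5,-0.94,0,0,0,0,1,-0.5,-0.94,0,0,0,0])

```text
clock: 0.9
tcp_pos: [0.3135, 0.3945, 0.253]
tool_rot: [-0.011, -3.141, 0.008]
contact_force: [-0.3, -0.3, -1.0]
width: 0.0854
grasp_force: 0.0
```

```bash
cat >> h.py <<'E'
def st():
    o=ctrl.get_obs(); r=R.from_rotvec(o['tool_rot']).as_matrix()
    print('t %.2f'%o['clock'],'tcp',o['tcp_pos'].round(4),'x',r[:,0].round(3),'y',r[:,1].round(3),'F',o['contact_force'].round(2),'w',round(float(o['width']),4),'g',round(float(o['grasp_force']),1),'q',o['joint_pos'].round(2))
    return o
E
python3 -c "
from h import *
st()"
```

```text
t 0.90 tcp [0.3135 0.3945 0.253 ] x [-1.     0.007  0.   ] y [ 0.007  1.    -0.005] F [-0.28 -0.25 -1.04] w 0.0854 g 0.0 q [-0.93  0.42 -0.04  1.91  0.03  0.81  0.58]
```

Emit:
apply_moves(series=[1,-0.25,-0.4,0,0,0,0,1,-0.5,-0.75,0,0,0,0,1,-0.5,-0.93,0,0,0,0,1,-0.5,-0.93,0,0,0,0])

```text
clock: 1.23
tcp_pos: [0.3629, 0.3024, 0.2531]
tool_rot: [-0.011, -3.141, 0.006]
contact_force: [-0.5, -0.1, -0.0]
width: 0.0855
grasp_force: 0.0
```

Emit:
apply_moves(series=[1,-0.25,-0.4,0,0,0,0,1,-0.5,-0.75,0,0,0,0,1,-0.5,-0.93,0,0,0,0,1,-0.5,-0.93,0,0,0,0])

```text
clock: 1.57
tcp_pos: [0.4129, 0.21, 0.2531]
tool_rot: [-0.011, -3.141, 0.004]
contact_force: [-0.4, 0.3, -0.1]
width: 0.0853
grasp_force: 0.0
```

Emit:
apply_moves(series=[1,-0.25,-0.4,0,0,0,0,1,-0.5,-0.75,0,0,0,0,1,-0.5,-0.93,0,0,0,0,1,-0.5,-0.93,0,0,0,0])

```text
clock: 1.9
tcp_pos: [0.463, 0.1172, 0.2532]
tool_rot: [0.011, 3.141, -0.004]
contact_force: [-0.6, 0.4, -0.7]
width: 0.0853
grasp_force: 0.0
```

Emit:
apply_moves(series=[1,0,-0.4,0,0,0,0,1,0,-0.75,0,0,0,0,1,0,-0.93,0,0,0,0,1,0,-0.93,0,0,0,0])

```text
clock: 2.23
tcp_pos: [0.4614, 0.0256, 0.2532]
tool_rot: [-0.008, -3.141, 0.002]
contact_force: [0.1, -0.3, -0.1]
width: 0.0854
grasp_force: 0.0
```

Emit:
apply_moves(series=[1,0,-0.4,0,0,0,0,1,0,-0.75,0,0,0,0,1,0,-0.93,0,0,0,0,1,0,-0.93,0,0,0,0])

```text
clock: 2.57
tcp_pos: [0.462, -0.067, 0.2533]
tool_rot: [0.007, 3.141, -0.002]
contact_force: [-1.0, -0.1, -0.3]
width: 0.0855
grasp_force: 0.0
```

Emit:
apply_moves(series=[1,0,-0.4,0,0,0,0,1,0,-0.75,0,0,0,0,1,0,-0.93,0,0,0,0,1,0,-0.93,0,0,0,0,1,0,-0.93,0,0,0,0,1,0,-0.93,0,0,0,0,1,0,-0.93,0,0,0,0])

```text
clock: 3.15
tcp_pos: [0.462, -0.1551, 0.2532]
tool_rot: [0.006, -3.141, -0.002]
contact_force: [-1.0, 0.2, -0.2]
width: 0.0854
grasp_force: 0.0
```

```bash
cat >> h.py <<'E'
def blobs(name,lo=.052,hi=.078,mn=12,keep=None):
    p,d,c=shot(name); X=cloud(d,c)
    if keep: save(keep,p)
    m=((X[...,0]>.25)&(X[...,0]<.85)&(abs(X[...,1])<.6)&(X[...,2]>lo)&(X[...,2]<hi)).astype(np.uint8)
    k,l,s,ce=cv2.connectedComponentsWithStats(m); out=[]
    for i in range(1,k):
        if s[i,4]>=mn:
            P=X[l==i]; print(name,'px',ce[i].round(0),s[i,4],'mean',P.mean(0).round(4),'mid',((P.max(0)+P.min(0))/2).round(4),'ext',np.ptp(P,0).round(3),'zmax',P[:,2].max().round(3)); out.append(P)
    return p,X,c
E
python3 -c "
from h import *
st(); p,X,c=blobs('wrist',keep='w1')
blobs('top')"
```

```text
t 3.15 tcp [ 0.462  -0.1551  0.2532] x [-1.    -0.004  0.   ] y [-0.004  1.     0.001] F [-0.98  0.2  -0.21] w 0.0854 g 0.0 q [ 0.23  0.4   0.04  1.96 -0.03  0.78  1.87]
wrist px [252. 179.] 230 mean [ 0.4639 -0.1627  0.0665] mid [ 0.465  -0.1631  0.0609] ext [0.017 0.017 0.018] zmax 0.07
wrist px [494. 260.] 2520 mean [0.5715 0.1384 0.0564] mid [0.5646 0.1359 0.0609] ext [0.159 0.05  0.018] zmax 0.07
wrist px [ 78. 281.] 1564 mean [ 0.5971 -0.3801  0.0626] mid [ 0.5976 -0.3774  0.063 ] ext [0.035 0.081 0.022] zmax 0.074
wrist px [302. 288.] 230 mean [ 0.6052 -0.1006  0.0645] mid [ 0.6077 -0.0999  0.0609] ext [0.017 0.018 0.018] zmax 0.07
wrist px [238. 292.] 227 mean [ 0.6117 -0.1806  0.0643] mid [ 0.6141 -0.1809  0.0608] ext [0.018 0.018 0.017] zmax 0.069
top px [ 58. 102.] 538 mean [0.8076 0.535  0.0595] mid [0.7976 0.5255 0.065 ] ext [0.104 0.136 0.026] zmax 0.078
top px [205. 118.] 185 mean [0.7549 0.1508 0.0725] mid [0.7571 0.1511 0.065 ] ext [0.034 0.036 0.026] zmax 0.078
top px [208. 189.] 1021 mean [0.5762 0.1412 0.0568] mid [0.5736 0.1389 0.0615] ext [0.177 0.062 0.019] zmax 0.071
top px [112. 175.] 395 mean [0.6121 0.379  0.0634] mid [0.6126 0.3802 0.0634] ext [0.036 0.08  0.023] zmax 0.075
top px [338. 172.] 51 mean [ 0.6134 -0.1803  0.065 ] mid [ 0.6142 -0.1808  0.0612] ext [0.016 0.016 0.017] zmax 0.07
top px [306. 175.] 51 mean [ 0.6075 -0.0996  0.0652] mid [ 0.6086 -0.0996  0.0617] ext [0.017 0.016 0.019] zmax 0.071
top px [333. 235.] 19 mean [ 0.4609 -0.1592  0.0642] mid [ 0.461  -0.1602  0.0615] ext [0.008 0.013 0.014] zmax 0.069
```

Emit:
apply_moves(series=[1,-0.03,-0.07,0.4,0,0,0,1,-0.03,-0.07,0.8,0,0,0,1,-0.03,-0.07,1,0,0,0,1,-0.03,-0.07,1,0,0,0])

```text
clock: 3.58
tcp_pos: [0.4618, -0.163, 0.1497]
tool_rot: [0.002, -3.134, -0.004]
contact_force: [-0.1, 0.4, -0.3]
width: 0.0857
grasp_force: 0.0
```

Emit:
apply_moves(series=[1,0,0,0.3,0,0,0,1,0,0,0.6,0,0,0,1,0,0,0.8,0,0,0,1,0,0,0.86,0,0,0,1,0,0,0.86,0,0,0,1,0,0,0.86,0,0,0])

```text
clock: 4.08
tcp_pos: [0.4654, -0.1648, 0.0685]
tool_rot: [-0.001, 3.14, -0.001]
contact_force: [1.3, -0.3, 0.0]
width: 0.0857
grasp_force: 0.0
```

```bash
python3 -c "
from h import *
st()"
```

```text
t 4.08 tcp [ 0.4654 -0.1648  0.0685] x [-1.    -0.    -0.002] y [-0.  1. -0.] F [ 1.31 -0.35  0.04] w 0.0857 g 0.0 q [ 0.27  0.72  0.02  2.09 -0.04  0.33  1.9 ]
```

Emit:
apply_moves(series=[0,0,0.02,0,0,0,0,0,0,0.02,0,0,0,0,0,0,0.02,0,0,0,0,0,0,0.02,0,0,0,0,0,0,0.02,0,0,0,0,0,0,0.02,0,0,0,0,0,0,0.02,0,0,0,0,0,0,0.02,0,0,0,0,0,0,0.02,0,0,0,0,0,0,0.02,0,0,0,0])

```text
clock: 4.92
tcp_pos: [0.4646, -0.1625, 0.0677]
tool_rot: [-0.001, 3.141, 0.001]
contact_force: [-1.2, 1.6, 5.3]
width: 0.016
grasp_force: 58.4
```

Emit:
apply_moves(series=[0,0,0,-0.2,0,0,0,0,0,0,-0.5,0,0,0,0,0,0,-0.8,0,0,0,0,0,0,-1,0,0,0,0,0,0,-1,0,0,0,0,0,0,-1,0,0,0,0,0,0,-1,0,0,0,0,0,0,-1,0,0,0,0,0,0,-1,0,0,0,0,0,0,-1,0,0,0,0,0,0,-1,0,0,0,0,0,0,-1,0,0,0])

```text
clock: 5.92
tcp_pos: [0.4642, -0.1628, 0.1668]
tool_rot: [-0.0, -3.141, -0.0]
contact_force: [-0.7, -0.2, -5.8]
width: 0.0157
grasp_force: 59.7
```

Emit:
apply_moves(series=[0,0,0,0,0,0,0,0,0,0,0,0,0,0])

```text
clock: 6.08
tcp_pos: [0.4644, -0.1629, 0.1672]
tool_rot: [0.0, -3.141, -0.0]
contact_force: [0.6, -0.5, -5.3]
width: 0.0155
grasp_force: 59.7
```

Emit:
apply_moves(series=[0,0,0,0,0,0,0,0,0,0,0,0,0,0])

```text
clock: 6.25
tcp_pos: [0.4644, -0.1629, 0.1673]
tool_rot: [-0.0, 3.142, 0.0]
contact_force: [0.5, -0.6, -4.8]
width: 0.0156
grasp_force: 59.7
```

```bash
cat >> h.py <<'E'
def heft(n=10):
    # a new reading comes with each control period; a camera call passes 0.05 s
    F=[]
    for i in range(n): ctrl.camera('wrist'); F.append(ctrl.get_obs()['contact_force'])
    F=np.array(F); print('heft mean',F.mean(0).round(2),'sd',F.std(0).round(2))
E
python3 -c "
from h import *
st(); heft(8)"
```

```text
t 6.25 tcp [ 0.4644 -0.1629  0.1673] x [-1. -0. -0.] y [-0.  1.  0.] F [ 0.48 -0.59 -4.81] w 0.0156 g 59.7 q [ 0.25  0.54  0.04  2.04 -0.04  0.57  1.89]
heft mean [ 0.36  0.07 -5.5 ] sd [0.47 0.18 0.4 ]
```

Emit:
apply_moves(series=[0,0.01,0.2,0,0,0,0,0,0.03,0.5,0,0,0,0,0,0.06,0.8,0,0,0,0,0,0.06,0.94,0,0,0,0])

```text
clock: 6.98
tcp_pos: [0.4573, -0.0648, 0.1671]
tool_rot: [0.005, -3.14, -0.004]
contact_force: [0.9, 0.6, -5.6]
width: 0.0155
grasp_force: 59.7
```

Emit:
apply_moves(series=[0,0.03,0.35,0,0,0,0,0,0.06,0.7,0,0,0,0,0,0.06,0.94,0,0,0,0])

```text
clock: 7.23
tcp_pos: [0.4515, 0.0284, 0.1673]
tool_rot: [0.004, -3.141, -0.002]
contact_force: [0.6, 0.8, -5.3]
width: 0.0157
grasp_force: 59.9
```

Emit:
apply_moves(series=[0,0.03,0.35,0,0,0,0,0,0.06,0.7,0,0,0,0,0,0.06,0.94,0,0,0,0])

```text
clock: 7.48
tcp_pos: [0.4455, 0.1229, 0.1674]
tool_rot: [0.005, -3.141, -0.003]
contact_force: [0.6, -0.1, -5.1]
width: 0.0158
grasp_force: 59.9
```

Emit:
apply_moves(series=[0,0.03,0.35,0,0,0,0,0,0.06,0.7,0,0,0,0,0,0.06,0.94,0,0,0,0])

```text
clock: 7.73
tcp_pos: [0.4394, 0.2172, 0.1674]
tool_rot: [0.005, -3.141, -0.003]
contact_force: [-0.2, 0.1, -5.6]
width: 0.0157
grasp_force: 59.9
```

Emit:
apply_moves(series=[0,0.03,0.35,0,0,0,0,0,0.06,0.7,0,0,0,0,0,0.06,0.85,0,0,0,0,0,0.06,0.94,0,0,0,0,0,0.06,0.94,0,0,0,0,0,0.06,0.94,0,0,0,0,0,0.06,0.94,0,0,0,0])

```text
clock: 8.32
tcp_pos: [0.4346, 0.3046, 0.1671]
tool_rot: [-0.004, -3.141, 0.003]
contact_force: [1.0, -0.3, -5.4]
width: 0.0159
grasp_force: 60.0
```

```bash
python3 -c "
from h import *
st(); heft(6); p,X,c=blobs('scene',keep='s1')"
```

```text
t 8.32 tcp [0.4346 0.3046 0.1671] x [-1.     0.003  0.001] y [ 0.003  1.    -0.002] F [ 0.96 -0.34 -5.44] w 0.0159 g 60.0 q [-0.75  0.58  0.13  1.94 -0.11  0.63  1.02]
heft mean [ 0.52 -0.25 -5.39] sd [0.42 0.41 0.45]
scene px [204. 127.] 99 mean [ 0.6038 -0.3714  0.065 ] mid [ 0.603  -0.3759  0.064 ] ext [0.036 0.079 0.023] zmax 0.076
scene px [225. 162.] 37 mean [ 0.6191 -0.1753  0.0636] mid [ 0.6187 -0.1763  0.0621] ext [0.015 0.014 0.02 ] zmax 0.072
scene px [238. 177.] 34 mean [ 0.6123 -0.0949  0.0645] mid [ 0.6115 -0.0978  0.0619] ext [0.016 0.016 0.017] zmax 0.07
scene px [288. 232.] 787 mean [0.5854 0.1453 0.0583] mid [0.576  0.1415 0.0626] ext [0.174 0.062 0.021] zmax 0.073
scene px [231. 259.] 196 mean [0.7609 0.1581 0.0727] mid [0.7597 0.1544 0.0651] ext [0.036 0.036 0.026] zmax 0.078
scene px [335. 312.] 288 mean [0.6149 0.3841 0.0665] mid [0.6126 0.3815 0.0645] ext [0.038 0.08  0.025] zmax 0.077
```

Emit:
apply_moves(series=[0,0,0,0.2,0,0,0,0,0,0,0.45,0,0,0,0,0,0,0.65,0,0,0,0,0,0,0.77,0,0,0,0,0,0,0.81,0,0,0,0,0,0,0.83,0,0,0,0,0,0,0.83,0,0,0,0,0,0,0.83,0,0,0])

```text
clock: 9.33
tcp_pos: [0.4352, 0.3076, 0.0851]
tool_rot: [0.0, 3.14, 0.002]
contact_force: [-0.1, 0.4, -5.9]
width: 0.016
grasp_force: 59.9
```

Emit:
apply_moves(series=[0.3,0,0,0,0,0,0,0.3,0,0,0,0,0,0,1,0,0,0,0,0,0,1,0,0,0,0,0,0,1,0,0,0,0,0,0,1,0,0,0,0,0,0])

```text
clock: 9.83
tcp_pos: [0.4346, 0.3073, 0.0846]
tool_rot: [0.0, 3.141, 0.001]
contact_force: [-0.1, -1.1, -0.2]
width: 0.0729
grasp_force: 0.0
```

Emit:
apply_moves(series=[1,0,0,-0.2,0,0,0,1,0,0,-0.5,0,0,0,1,0,0,-0.8,0,0,0,1,0,0,-1,0,0,0,1,0,0,-1,0,0,0,1,0,0,-1,0,0,0])

```text
clock: 10.33
tcp_pos: [0.435, 0.3076, 0.1854]
tool_rot: [-0.0, 3.139, 0.003]
contact_force: [-0.1, 0.5, -1.0]
width: 0.0855
grasp_force: 0.0
```

```bash
python3 -c "
from h import *
st(); heft(6); p,X,c=blobs('wrist',lo=.05,hi=.095,keep='w2')"
```

```text
t 10.33 tcp [0.435  0.3076 0.1854] x [-1.    -0.    -0.002] y [-0.     1.     0.002] F [-0.1   0.46 -1.04] w 0.0855 g 0.0 q [-0.76  0.56  0.13  1.92 -0.11  0.67  1.01]
heft mean [-0.12  0.03  0.28] sd [0.27 0.32 0.34]
wrist px [260. 194.] 3979 mean [0.4342 0.3075 0.061 ] mid [0.4366 0.3072 0.0698] ext [0.065 0.065 0.032] zmax 0.086
wrist px [101. 266.] 1716 mean [0.5098 0.1515 0.0553] mid [0.5173 0.1503 0.0539] ext [0.066 0.043 0.008] zmax 0.058
wrist px [330. 339.] 232 mean [0.599  0.3831 0.0531] mid [0.5984 0.3816 0.0545] ext [0.011 0.034 0.009] zmax 0.059
wrist px [ 94. 370.] 744 mean [0.6323 0.1284 0.0625] mid [0.6312 0.13   0.0613] ext [0.027 0.04  0.016] zmax 0.069
```

Emit:
apply_moves(series=[1,-0.15,-0.35,0,0,0,0,1,-0.3,-0.7,0,0,0,0,1,-0.346,-0.815,0,0,0,0])

```text
clock: 10.93
tcp_pos: [0.471, 0.2198, 0.1839]
tool_rot: [0.009, 3.141, -0.006]
contact_force: [0.0, -1.6, 0.2]
width: 0.0855
grasp_force: 0.0
```

Emit:
apply_moves(series=[1,-0.15,-0.35,0,0,0,0,1,-0.3,-0.7,0,0,0,0,1,-0.346,-0.815,0,0,0,0])

```text
clock: 11.18
tcp_pos: [0.5057, 0.1376, 0.1841]
tool_rot: [0.011, 3.14, -0.006]
contact_force: [0.6, -0.7, -0.7]
width: 0.0856
grasp_force: 0.0
```

Emit:
apply_moves(series=[1,-0.15,-0.35,0,0,0,0,1,-0.3,-0.7,0,0,0,0,1,-0.346,-0.815,0,0,0,0])

```text
clock: 11.43
tcp_pos: [0.5402, 0.056, 0.1841]
tool_rot: [0.011, 3.14, -0.006]
contact_force: [0.5, -0.1, 0.0]
width: 0.0853
grasp_force: 0.0
```

Emit:
apply_moves(series=[1,-0.15,-0.35,0,0,0,0,1,-0.3,-0.7,0,0,0,0,1,-0.346,-0.815,0,0,0,0])

```text
clock: 11.68
tcp_pos: [0.5746, -0.0257, 0.1842]
tool_rot: [0.011, 3.14, -0.006]
contact_force: [0.2, -0.7, 0.8]
width: 0.0857
grasp_force: 0.0
```

Emit:
apply_moves(series=[1,-0.15,-0.35,0,0,0,0,1,-0.3,-0.7,0,0,0,0,1,-0.346,-0.815,0,0,0,0,1,-0.346,-0.815,0,0,0,0,1,-0.346,-0.815,0,0,0,0,1,-0.346,-0.815,0,0,0,0])

```text
clock: 12.18
tcp_pos: [0.6068, -0.0982, 0.1838]
tool_rot: [0.003, -3.14, -0.003]
contact_force: [0.3, -0.1, -0.8]
width: 0.0856
grasp_force: 0.0
```

```bash
python3 -c "
from h import *
st(); heft(6); p,X,c=blobs('wrist',keep='w3')"
```

```text
t 12.18 tcp [ 0.6068 -0.0982  0.1838] x [-1.    -0.002  0.002] y [-0.002  1.     0.002] F [ 0.29 -0.08 -0.8 ] w 0.0856 g 0.0 q [ 0.06  0.66  0.08  1.69 -0.07  0.8   1.75]
heft mean [ 0.21  0.12 -0.21] sd [0.31 0.34 0.4 ]
wrist px [498. 214.] 1751 mean [0.6276 0.1198 0.0587] mid [0.6184 0.1255 0.0611] ext [0.086 0.039 0.018] zmax 0.07
wrist px [258. 195.] 381 mean [ 0.6068 -0.1     0.0663] mid [ 0.6082 -0.0998  0.061 ] ext [0.017 0.017 0.018] zmax 0.07
wrist px [168. 202.] 428 mean [ 0.6132 -0.1794  0.0654] mid [ 0.6147 -0.1807  0.0609] ext [0.017 0.018 0.018] zmax 0.07
wrist px [505. 320.] 113 mean [0.7407 0.1517 0.063 ] mid [0.7419 0.1537 0.0641] ext [0.006 0.016 0.024] zmax 0.076
```

Emit:
apply_moves(series=[1,-0.01,-0.01,0.2,0,0,0,1,-0.01,-0.01,0.5,0,0,0,1,-0.01,-0.01,0.8,0,0,0,1,-0.01,-0.01,1,0,0,0])

```text
clock: 12.87
tcp_pos: [0.6073, -0.1008, 0.0821]
tool_rot: [0.001, -3.139, -0.001]
contact_force: [-0.3, 0.8, -0.4]
width: 0.0854
grasp_force: 0.0
```

Emit:
apply_moves(series=[1,0,0,0.1,0,0,0,1,0,0,0.16,0,0,0,1,0,0,0.16,0,0,0,0,0,0,0.16,0,0,0,0,0,0,0.16,0,0,0,0,0,0,0.16,0,0,0,0,0,0,0.16,0,0,0,0,0,0,0.16,0,0,0,0,0,0,0.16,0,0,0,0,0,0,0.16,0,0,0,0,0,0,0.16,0,0,0])

```text
clock: 13.78
tcp_pos: [0.6088, -0.101, 0.0688]
tool_rot: [-0.0, 3.141, 0.0]
contact_force: [-0.3, 0.6, 3.0]
width: 0.016
grasp_force: 58.5
```

Emit:
apply_moves(series=[0,0,0,-0.2,0,0,0,0,0,0,-0.5,0,0,0,0,0,0,-0.8,0,0,0,0,0,0,-1,0,0,0,0,0,0,-1,0,0,0,0,0,0,-1,0,0,0,0,0,0,-1,0,0,0,0,0,0,-1,0,0,0])

```text
clock: 14.45
tcp_pos: [0.6069, -0.1012, 0.1662]
tool_rot: [-0.0, -3.138, -0.001]
contact_force: [-0.9, 0.3, -2.5]
width: 0.0157
grasp_force: 58.9
```

```bash
python3 -c "
from h import *
heft(10);st()"
```

```text
heft mean [ 0.12  0.21 -2.48] sd [0.34 0.44 0.41]
t 14.95 tcp [ 0.6084 -0.1014  0.1682] x [-1.  0.  0.] y [0. 1. 0.] F [ 0.57 -0.65 -2.79] w 0.016 g 58.9 q [ 0.07  0.68  0.08  1.7  -0.08  0.77  1.76]
```

Emit:
apply_moves(series=[0,0.18,-0.2,0,0,0,0,0,0.45,-0.5,0,0,0,0,0,0.73,-0.8,0,0,0,0,0,0.91,-1,0,0,0,0,0,0.91,-1,0,0,0,0])

```text
clock: 15.37
tcp_pos: [0.5116, -0.2082, 0.1685]
tool_rot: [-0.015, -3.137, 0.006]
contact_force: [-1.0, -0.1, -2.1]
width: 0.0162
grasp_force: 59.1
```

Emit:
apply_moves(series=[0,0.18,-0.2,0,0,0,0,0,0.45,-0.5,0,0,0,0,0,0.73,-0.8,0,0,0,0,0,0.91,-1,0,0,0,0,0,0.91,-1,0,0,0,0,0,0.91,-1,0,0,0,0,0,0.91,-1,0,0,0,0])

```text
clock: 15.95
tcp_pos: [0.4274, -0.3008, 0.1685]
tool_rot: [-0.001, 3.14, 0.001]
contact_force: [-0.1, 0.4, -2.1]
width: 0.016
grasp_force: 59.2
```

Emit:
apply_moves(series=[0,0,0,0.2,0,0,0,0,0,0,0.5,0,0,0,0,0,0,0.75,0,0,0,0,0,0,0.88,0,0,0,0,0,0,0.92,0,0,0,0,0,0,0.92,0,0,0,0,0,0,0.92,0,0,0])

```text
clock: 16.53
tcp_pos: [0.428, -0.3004, 0.0765]
tool_rot: [-0.004, 3.14, 0.0]
contact_force: [-0.1, -0.3, -1.9]
width: 0.0156
grasp_force: 59.1
```

```bash
python3 -c "
from h import *
st()"
```

```text
t 16.53 tcp [ 0.428  -0.3004  0.0765] x [-1.    -0.002 -0.001] y [-0.002  1.     0.   ] F [-0.14 -0.3  -1.93] w 0.0156 g 59.1 q [ 0.54  0.72  0.03  2.01 -0.05  0.41  2.18]
```

Emit:
apply_moves(series=[0.3,0,0,0,0,0,0,0.3,0,0,0,0,0,0,1,0,0,0,0,0,0,1,0,0,0,0,0,0,1,0,0,0,0,0,0,1,0,0,0,0,0,0])

```text
clock: 17.03
tcp_pos: [0.4265, -0.3015, 0.0765]
tool_rot: [0.0, 3.141, -0.0]
contact_force: [-0.3, -0.3, -1.3]
width: 0.073
grasp_force: 0.0
```

Emit:
apply_moves(series=[1,0,0,-0.2,0,0,0,1,0,0,-0.5,0,0,0,1,0,0,-0.8,0,0,0,1,0,0,-1,0,0,0,1,0,0,-1,0,0,0])

```text
clock: 17.45
tcp_pos: [0.4285, -0.303, 0.1803]
tool_rot: [0.001, 3.135, -0.007]
contact_force: [1.1, -0.2, -0.1]
width: 0.0862
grasp_force: 0.0
```

Emit:
apply_moves(series=[1,-0.3,0.2,0,0,0,0,1,-0.65,0.4,0,0,0,0,1,-0.93,0.6,0,0,0,0,1,-0.93,0.6,0,0,0,0])

```text
clock: 17.78
tcp_pos: [0.5263, -0.2346, 0.1759]
tool_rot: [-0.015, 3.136, 0.006]
contact_force: [1.1, 0.0, -1.0]
width: 0.0856
grasp_force: 0.0
```

Emit:
apply_moves(series=[1,-0.3,0.2,0,0,0,0,1,-0.65,0.4,0,0,0,0,1,-0.93,0.6,0,0,0,0,1,-0.93,0.6,0,0,0,0,1,-0.93,0.6,0,0,0,0,1,-0.93,0.6,0,0,0,0])

```text
clock: 18.28
tcp_pos: [0.6112, -0.1818, 0.1753]
tool_rot: [0.0, -3.139, 0.0]
contact_force: [-1.3, -0.6, -0.5]
width: 0.0855
grasp_force: 0.0
```

```bash
python3 -c "
from h import *
st(); heft(6); blobs('wrist',keep='w4'); blobs('scene',hi=.09)"
```

```text
t 18.28 tcp [ 0.6112 -0.1818  0.1753] x [-1.    -0.     0.003] y [-0.  1. -0.] F [-1.29 -0.64 -0.52] w 0.0855 g 0.0 q [ 0.2   0.7   0.08  1.63 -0.06  0.82  1.87]
heft mean [0.06 0.02 0.25] sd [0.66 0.33 0.32]
wrist px [ 39. 185.] 2882 mean [ 0.6002 -0.3686  0.0633] mid [ 0.6004 -0.3715  0.0633] ext [0.037 0.069 0.023] zmax 0.075
wrist px [261. 200.] 410 mean [ 0.6132 -0.1813  0.0662] mid [ 0.6148 -0.1811  0.0609] ext [0.018 0.017 0.018] zmax 0.07
scene px [204. 127.] 98 mean [ 0.6039 -0.3708  0.0649] mid [ 0.6025 -0.3758  0.064 ] ext [0.035 0.083 0.023] zmax 0.076
scene px [258. 124.] 36 mean [ 0.432  -0.2943  0.067 ] mid [ 0.4319 -0.2968  0.0649] ext [0.017 0.018 0.025] zmax 0.077
scene px [225. 162.] 36 mean [ 0.6188 -0.1755  0.0636] mid [ 0.618  -0.1795  0.0625] ext [0.016 0.02  0.02 ] zmax 0.073
scene px [288. 232.] 793 mean [0.5854 0.1455 0.0583] mid [0.5769 0.1412 0.0625] ext [0.175 0.061 0.021] zmax 0.073
scene px [371. 256.] 470 mean [0.442  0.3111 0.0623] mid [0.4379 0.3089 0.0706] ext [0.066 0.066 0.034] zmax 0.088
scene px [231. 260.] 206 mean [0.7611 0.1583 0.0724] mid [0.7599 0.1535 0.0658] ext [0.036 0.037 0.027] zmax 0.079
scene px [335. 312.] 282 mean [0.6148 0.3846 0.0668] mid [0.6126 0.382  0.0652] ext [0.037 0.08  0.026] zmax 0.078
```

Emit:
apply_moves(series=[1,-0.01,0,0.2,0,0,0,1,-0.01,0,0.5,0,0,0,1,-0.01,0,0.8,0,0,0,1,-0.01,0,1,0,0,0])

```text
clock: 19.02
tcp_pos: [0.6122, -0.1811, 0.0741]
tool_rot: [-0.0, -3.139, -0.001]
contact_force: [0.5, -0.1, -0.3]
width: 0.0856
grasp_force: 0.0
```

Emit:
apply_moves(series=[1,0,0,0.05,0,0,0,1,0,0,0.08,0,0,0,1,0,0,0.08,0,0,0,0,0,0,0.08,0,0,0,0,0,0,0.08,0,0,0,0,0,0,0.08,0,0,0,0,0,0,0.08,0,0,0,0,0,0,0.08,0,0,0,0,0,0,0.08,0,0,0,0,0,0,0.08,0,0,0,0,0,0,0.08,0,0,0])

```text
clock: 19.93
tcp_pos: [0.6137, -0.1808, 0.0688]
tool_rot: [-0.001, 3.141, 0.001]
contact_force: [-0.3, 1.8, 4.7]
width: 0.0163
grasp_force: 58.5
```

Emit:
apply_moves(series=[0,0,0,-0.2,0,0,0,0,0,0,-0.5,0,0,0,0,0,0,-0.8,0,0,0,0,0,0,-1,0,0,0,0,0,0,-1,0,0,0,0,0,0,-1,0,0,0,0,0,0,-1,0,0,0,0,0,0,-1,0,0,0])

```text
clock: 20.6
tcp_pos: [0.6116, -0.1809, 0.1656]
tool_rot: [-0.0, -3.137, -0.002]
contact_force: [-0.5, -0.2, -5.7]
width: 0.0157
grasp_force: 59.4
```

```bash
python3 -c "
from h import *
heft(10);st()"
```

```text
heft mean [ 0.23 -0.36 -5.44] sd [0.5  0.52 0.56]
t 21.10 tcp [ 0.6134 -0.1814  0.1683] x [-1. -0.  0.] y [-0.  1. -0.] F [-0.2  -0.02 -4.89] w 0.0156 g 59.4 q [ 0.2   0.71  0.07  1.63 -0.07  0.8   1.87]
```

Emit:
apply_moves(series=[0,0.08,0.2,-0.1,0,0,0,0,0.16,0.5,-0.2,0,0,0,0,0.25,0.8,-0.3,0,0,0,0,0.32,0.96,-0.3,0,0,0])

```text
clock: 21.43
tcp_pos: [0.5821, -0.0807, 0.2002]
tool_rot: [-0.005, 3.138, 0.005]
contact_force: [0.8, 1.3, -4.6]
width: 0.0157
grasp_force: 59.5
```

Emit:
apply_moves(series=[0,0.12,0.35,0,0,0,0,0,0.24,0.7,0,0,0,0,0,0.32,0.96,0,0,0,0])

```text
clock: 21.68
tcp_pos: [0.548, 0.0141, 0.1986]
tool_rot: [0.003, -3.141, -0.003]
contact_force: [-0.1, 1.6, -5.4]
width: 0.0156
grasp_force: 59.5
```

Emit:
apply_moves(series=[0,0.12,0.35,0,0,0,0,0,0.24,0.7,0,0,0,0,0,0.32,0.96,0,0,0,0])

```text
clock: 21.93
tcp_pos: [0.5159, 0.1102, 0.1986]
tool_rot: [0.004, -3.141, -0.003]
contact_force: [0.3, 0.8, -5.8]
width: 0.0158
grasp_force: 59.5
```

Emit:
apply_moves(series=[0,0.12,0.35,0,0,0,0,0,0.24,0.7,0,0,0,0,0,0.32,0.96,0,0,0,0])

```text
clock: 22.18
tcp_pos: [0.4839, 0.2064, 0.1987]
tool_rot: [0.004, -3.141, -0.003]
contact_force: [-0.3, 0.3, -5.3]
width: 0.0158
grasp_force: 59.5
```

Emit:
apply_moves(series=[0,0.12,0.35,0,0,0,0,0,0.24,0.7,0,0,0,0,0,0.32,0.96,0,0,0,0])

```text
clock: 22.43
tcp_pos: [0.4517, 0.3025, 0.1987]
tool_rot: [0.004, -3.141, -0.004]
contact_force: [0.1, 1.0, -5.2]
width: 0.0158
grasp_force: 59.6
```

Emit:
apply_moves(series=[0,0.12,0.35,0,0,0,0,0,0.24,0.7,0,0,0,0,0,0.28,0.85,0,0,0,0,0,0.34,0.96,0,0,0,0,0,0.34,0.96,0,0,0,0,0,0.34,0.96,0,0,0,0,0,0.34,0.96,0,0,0,0])

```text
clock: 23.02
tcp_pos: [0.4205, 0.3921, 0.1983]
tool_rot: [0.004, 3.141, -0.003]
contact_force: [0.8, 0.2, -5.4]
width: 0.0161
grasp_force: 59.7
```

```bash
python3 -c "
from h import *
st(); heft(6); blobs('top',hi=.09)"
```

```text
t 23.02 tcp [0.4205 0.3921 0.1983] x [-1.     0.003 -0.   ] y [ 0.003  1.    -0.002] F [ 0.84  0.22 -5.4 ] w 0.0161 g 59.7 q [-0.88  0.59  0.13  1.79 -0.1   0.77  0.86]
heft mean [ 0.39 -0.   -5.67] sd [0.72 0.37 0.45]
top px [ 56. 101.] 610 mean [0.8111 0.5385 0.0626] mid [0.7965 0.5267 0.071 ] ext [0.107 0.136 0.038] zmax 0.09
top px [205. 118.] 190 mean [0.7548 0.1507 0.0724] mid [0.7568 0.151  0.0648] ext [0.036 0.035 0.025] zmax 0.078
top px [208. 189.] 1017 mean [0.576  0.1413 0.0568] mid [0.5733 0.1388 0.0618] ext [0.172 0.062 0.02 ] zmax 0.072
top px [111. 175.] 388 mean [0.6123 0.3797 0.0635] mid [0.6121 0.3799 0.064 ] ext [0.036 0.08  0.024] zmax 0.076
top px [418. 177.] 386 mean [ 0.5997 -0.3768  0.0635] mid [ 0.5995 -0.3773  0.0639] ext [0.035 0.079 0.024] zmax 0.076
top px [138. 247.] 608 mean [0.4367 0.3054 0.06  ] mid [0.4376 0.3069 0.0699] ext [0.064 0.065 0.036] zmax 0.088
top px [399. 269.] 68 mean [ 0.3788 -0.3084  0.0696] mid [ 0.3783 -0.3102  0.0645] ext [0.016 0.017 0.024] zmax 0.076
```

The pot on the plate has been knocked to (0.378,-0.310). I'll place this one first, then mend that.

Emit:
apply_moves(series=[0,0,0,0.2,0,0,0,0,0,0,0.5,0,0,0,0,0,0,0.8,0,0,0,0,0,0,1,0,0,0,0,0,0,1,0,0,0])

```text
clock: 23.78
tcp_pos: [0.4171, 0.3924, 0.0943]
tool_rot: [-0.0, -3.136, 0.009]
contact_force: [-0.4, -1.2, -5.1]
width: 0.016
grasp_force: 59.6
```

Emit:
apply_moves(series=[0,0,0,0.07,0,0,0,0,0,0,0.12,0,0,0,0,0,0,0.13,0,0,0,0,0,0,0.13,0,0,0,0,0,0,0.13,0,0,0])

```text
clock: 24.2
tcp_pos: [0.4199, 0.3951, 0.0863]
tool_rot: [-0.0, 3.14, 0.002]
contact_force: [0.5, 0.5, -5.3]
width: 0.0157
grasp_force: 59.9
```

Emit:
apply_moves(series=[0.3,0,0,0,0,0,0,0.3,0,0,0,0,0,0,1,0,0,0,0,0,0,1,0,0,0,0,0,0,1,0,0,0,0,0,0,1,0,0,0,0,0,0])

```text
clock: 24.7
tcp_pos: [0.4196, 0.3948, 0.0856]
tool_rot: [-0.0, 3.141, 0.001]
contact_force: [0.8, 0.0, -0.1]
width: 0.0728
grasp_force: 0.0
```

Emit:
apply_moves(series=[1,0,0,-0.2,0,0,0,1,0,0,-0.5,0,0,0,1,0,0,-0.8,0,0,0,1,0,0,-1,0,0,0,1,0,0,-1,0,0,0,1,0,0,-1,0,0,0])

```text
clock: 25.2
tcp_pos: [0.4199, 0.3952, 0.1865]
tool_rot: [-0.0, 3.14, 0.003]
contact_force: [-1.4, -0.3, -0.4]
width: 0.0851
grasp_force: 0.0
```

```bash
python3 -c "
from h import *
st(); blobs('wrist',lo=.062,hi=.09); blobs('scene',lo=.062,hi=.09,keep='s2')"
```

```text
t 25.20 tcp [0.4199 0.3952 0.1865] x [-1.    -0.    -0.002] y [-0.     1.     0.002] F [-1.41 -0.3  -0.44] w 0.0851 g 0.0 q [-0.88  0.61  0.12  1.8  -0.1   0.74  0.87]
wrist px [259. 199.] 469 mean [0.4191 0.3949 0.0808] mid [0.4211 0.3949 0.074 ] ext [0.017 0.018 0.024] zmax 0.086
wrist px [158. 215.] 534 mean [0.4342 0.3098 0.0794] mid [0.4363 0.3081 0.0741] ext [0.018 0.017 0.024] zmax 0.086
scene px [268. 118.] 25 mean [ 0.3829 -0.3073  0.0712] mid [ 0.3807 -0.3102  0.0706] ext [0.018 0.02  0.015] zmax 0.078
scene px [203. 126.] 68 mean [ 0.6078 -0.373   0.0689] mid [ 0.6069 -0.3761  0.0688] ext [0.027 0.079 0.013] zmax 0.075
scene px [268. 236.] 111 mean [0.6432 0.1371 0.0664] mid [0.6421 0.1358 0.0673] ext [0.023 0.048 0.01 ] zmax 0.073
scene px [373. 252.] 74 mean [0.4414 0.3104 0.0785] mid [0.4313 0.3097 0.0752] ext [0.034 0.017 0.026] zmax 0.088
scene px [231. 259.] 185 mean [0.7605 0.1571 0.0744] mid [0.7597 0.155  0.0708] ext [0.036 0.035 0.018] zmax 0.08
scene px [403. 277.] 91 mean [0.4254 0.3971 0.0782] mid [0.4141 0.3938 0.0754] ext [0.037 0.026 0.026] zmax 0.089
scene px [334. 312.] 203 mean [0.6189 0.3843 0.0706] mid [0.6178 0.3828 0.0701] ext [0.028 0.078 0.016] zmax 0.078
```

Emit:
apply_moves(series=[1,-0.1,-0.35,0,0,0,0,1,-0.2,-0.7,0,0,0,0,1,-0.2,-0.88,0,0,0,0])

```text
clock: 25.55
tcp_pos: [0.4406, 0.3015, 0.1838]
tool_rot: [-0.006, -3.141, 0.007]
contact_force: [-0.0, -1.1, 0.4]
width: 0.0853
grasp_force: 0.0
```

Emit:
apply_moves(series=[1,0,-0.35,0,0,0,0,1,0,-0.7,0,0,0,0,1,0,-0.88,0,0,0,0])

```text
clock: 25.8
tcp_pos: [0.4381, 0.2135, 0.1838]
tool_rot: [-0.006, -3.138, 0.007]
contact_force: [-0.4, 0.1, 0.6]
width: 0.0852
grasp_force: 0.0
```

Emit:
apply_moves(series=[1,0,-0.35,0,0,0,0,1,0,-0.7,0,0,0,0,1,0,-0.88,0,0,0,0])

```text
clock: 26.05
tcp_pos: [0.4379, 0.1261, 0.184]
tool_rot: [-0.006, -3.138, 0.005]
contact_force: [0.0, -0.9, 0.3]
width: 0.0854
grasp_force: 0.0
```

Emit:
apply_moves(series=[1,0,-0.35,0,0,0,0,1,0,-0.7,0,0,0,0,1,0,-0.88,0,0,0,0])

```text
clock: 26.3
tcp_pos: [0.4379, 0.0384, 0.1841]
tool_rot: [-0.006, -3.138, 0.003]
contact_force: [0.4, 0.4, 0.5]
width: 0.0853
grasp_force: 0.0
```

Emit:
apply_moves(series=[1,0,-0.35,0,0,0,0,1,0,-0.7,0,0,0,0,1,0,-0.88,0,0,0,0])

```text
clock: 26.55
tcp_pos: [0.4381, -0.0494, 0.1842]
tool_rot: [-0.006, -3.139, 0.002]
contact_force: [-0.5, 0.3, 0.0]
width: 0.0855
grasp_force: 0.0
```

Emit:
apply_moves(series=[1,0,-0.35,0,0,0,0,1,0,-0.7,0,0,0,0,1,0,-0.88,0,0,0,0])

```text
clock: 26.8
tcp_pos: [0.4382, -0.1374, 0.1842]
tool_rot: [-0.007, -3.139, 0.002]
contact_force: [-0.7, 0.3, 0.5]
width: 0.0847
grasp_force: 0.0
```

Emit:
apply_moves(series=[1,0.1,-0.35,0,0,0,0,1,0.2,-0.7,0,0,0,0,1,0.31,-0.88,0,0,0,0])

```text
clock: 27.05
tcp_pos: [0.4072, -0.2253, 0.1841]
tool_rot: [-0.006, -3.14, 0.002]
contact_force: [-0.6, 0.1, 0.2]
width: 0.0856
grasp_force: 0.0
```

Emit:
apply_moves(series=[1,0.1,-0.35,0,0,0,0,1,0.2,-0.7,0,0,0,0,1,0.31,-0.88,0,0,0,0,1,0.31,-0.88,0,0,0,0,1,0.31,-0.88,0,0,0,0,1,0.31,-0.88,0,0,0,0])

```text
clock: 27.55
tcp_pos: [0.3772, -0.3082, 0.1843]
tool_rot: [0.001, -3.14, -0.003]
contact_force: [-0.8, 0.1, -0.2]
width: 0.0856
grasp_force: 0.0
```

```bash
python3 -c "
from h import *
ctrl.camera('wrist');ctrl.camera('wrist');ctrl.camera('wrist')
st(); blobs('wrist',lo=.055,hi=.09,keep='w5')"
```

```text
t 27.70 tcp [ 0.378  -0.3079  0.1849] x [-1.    -0.003  0.   ] y [-0.003  1.     0.001] F [-0.72 -0.2   0.35] w 0.0851 g 0.0 q [ 0.6   0.5   0.04  2.03 -0.03  0.61  2.23]
wrist px [256. 195.] 414 mean [ 0.3764 -0.311   0.0716] mid [ 0.3779 -0.311   0.0655] ext [0.017 0.017 0.021] zmax 0.076
```

Emit:
apply_moves(series=[1,0,-0.02,0.2,0,0,0,1,0,-0.02,0.5,0,0,0,1,0,-0.02,0.8,0,0,0,1,0,-0.02,1,0,0,0])

```text
clock: 28.08
tcp_pos: [0.3774, -0.31, 0.0835]
tool_rot: [0.003, -3.141, -0.002]
contact_force: [0.4, 0.2, 0.6]
width: 0.0855
grasp_force: 0.0
```

Emit:
apply_moves(series=[1,0,0,0.05,0,0,0,1,0,0,0.09,0,0,0,1,0,0,0.09,0,0,0,0,0,0,0.09,0,0,0,0,0,0,0.09,0,0,0,0,0,0,0.09,0,0,0,0,0,0,0.09,0,0,0,0,0,0,0.09,0,0,0,0,0,0,0.09,0,0,0,0,0,0,0.09,0,0,0,0,0,0,0.09,0,0,0])

```text
clock: 29.0
tcp_pos: [0.3776, -0.3111, 0.0767]
tool_rot: [-0.0, 3.141, 0.0]
contact_force: [-0.1, 1.7, 5.6]
width: 0.0157
grasp_force: 58.5
```

Emit:
apply_moves(series=[0,0,0,-0.15,0,0,0,0,0,0,-0.3,0,0,0,0,-0.2,-0.08,-0.3,0,0,0,0,-0.45,-0.16,-0.3,0,0,0,0,-0.6,-0.22,-0.3,0,0,0,0,-0.67,-0.25,-0.3,0,0,0,0,-0.67,-0.25,-0.3,0,0,0,0,-0.67,-0.25,-0.2,0,0,0,0,-0.67,-0.25,-0.1,0,0,0,0,-0.67,-0.25,0,0,0,0,0,-0.67,-0.25,0,0,0,0,0,-0.67,-0.25,0,0,0,0])

```text
clock: 30.0
tcp_pos: [0.4428, -0.3357, 0.075]
tool_rot: [-0.001, -3.139, -0.003]
contact_force: [-0.1, -1.3, -2.1]
width: 0.0158
grasp_force: 63.2
```

```bash
python3 -c "
from h import *
st()"
```

```text
t 30.00 tcp [ 0.4428 -0.3357  0.075 ] x [-1.     0.     0.003] y [0.    1.    0.002] F [-0.12 -1.32 -2.08] w 0.0158 g 63.2 q [ 0.58  0.76  0.03  1.92 -0.05  0.47  2.21]
```

Release, rise and look at everything, including the scanner.

Emit:
apply_moves(series=[0.3,0,0,0,0,0,0,0.3,0,0,0,0,0,0,1,0,0,0,0,0,0,1,0,0,0,0,0,0,1,0,0,0,0,0,0,1,0,0,0,0,0,0])

```text
clock: 30.5
tcp_pos: [0.4445, -0.3364, 0.0764]
tool_rot: [-0.0, 3.141, -0.0]
contact_force: [-0.3, 0.2, 0.5]
width: 0.0732
grasp_force: 0.0
```

Emit:
apply_moves(series=[1,0,0,-0.2,0,0,0,1,0,0,-0.5,0,0,0,1,0,0,-0.8,0,0,0,1,0,0,-1,0,0,0,1,0,0,-1,0,0,0])

```text
clock: 30.92
tcp_pos: [0.4467, -0.3381, 0.1807]
tool_rot: [0.0, 3.135, -0.008]
contact_force: [0.3, -0.6, -0.0]
width: 0.0853
grasp_force: 0.0
```

Emit:
apply_moves(series=[1,-0.15,0.35,0,0,0,0,1,-0.15,0.7,0,0,0,0,1,-0.15,1,0,0,0,0])

```text
clock: 31.17
tcp_pos: [0.4597, -0.2343, 0.1759]
tool_rot: [-0.0, 3.141, 0.002]
contact_force: [-0.1, 0.3, -0.4]
width: 0.0853
grasp_force: 0.0
```

Emit:
apply_moves(series=[1,-0.15,0.35,0,0,0,0,1,-0.15,0.7,0,0,0,0,1,-0.15,1,0,0,0,0])

```text
clock: 31.42
tcp_pos: [0.4746, -0.1336, 0.1758]
tool_rot: [0.003, -3.141, -0.001]
contact_force: [0.6, 0.5, 0.4]
width: 0.0858
grasp_force: 0.0
```

Emit:
apply_moves(series=[1,-0.15,0.35,-0.3,0,0,0,1,-0.15,0.7,-0.6,0,0,0,1,-0.15,1,-0.8,0,0,0,1,-0.15,1,-0.8,0,0,0,1,-0.15,1,-0.8,0,0,0])

```text
clock: 31.83
tcp_pos: [0.4904, -0.0333, 0.2574]
tool_rot: [-0.009, 3.138, 0.002]
contact_force: [0.1, -1.0, -0.7]
width: 0.0856
grasp_force: 0.0
```

```bash
python3 -c "
from h import *
st(); p,X,c=blobs('wrist',lo=.025,hi=.09,mn=80,keep='w6'); p,X,c=blobs('top',lo=.03,hi=.09,mn=40,keep='t6')
"
```

```text
t 31.83 tcp [ 0.4904 -0.0333  0.2574] x [-1.    -0.006 -0.003] y [-0.006  1.     0.001] F [ 0.09 -0.98 -0.69] w 0.0856 g 0.0 q [-0.05  0.4   0.09  1.95 -0.05  0.79  1.64]
wrist px [ 14. 131.] 1465 mean [ 0.4449 -0.3139  0.0424] mid [ 0.4446 -0.3183  0.0379] ext [0.062 0.031 0.026] zmax 0.051
wrist px [402. 216.] 4041 mean [0.545  0.1416 0.0523] mid [0.5602 0.1462 0.0437] ext [0.151 0.075 0.037] zmax 0.062
wrist px [ 10. 251.] 860 mean [ 0.5931 -0.3468  0.0517] mid [ 0.5961 -0.3511  0.0492] ext [0.044 0.034 0.048] zmax 0.073
top px [ 56. 102.] 772 mean [0.8095 0.5392 0.059 ] mid [0.7965 0.5259 0.06  ] ext [0.107 0.135 0.06 ] zmax 0.09
top px [206. 121.] 271 mean [0.7522 0.1495 0.0631] mid [0.756  0.1508 0.0543] ext [0.039 0.039 0.048] zmax 0.078
top px [368. 136.] 121 mean [ 0.7173 -0.2692  0.0396] mid [ 0.7192 -0.2692  0.038 ] ext [0.047 0.027 0.013] zmax 0.045
top px [209. 189.] 1320 mean [0.5768 0.1398 0.0537] mid [0.5786 0.1441 0.0497] ext [0.186 0.077 0.039] zmax 0.069
top px [113. 178.] 633 mean [0.605  0.3781 0.056 ] mid [0.6054 0.3789 0.055 ] ext [0.051 0.082 0.041] zmax 0.075
top px [417. 181.] 627 mean [ 0.5925 -0.3756  0.0561] mid [ 0.5919 -0.3766  0.055 ] ext [0.05  0.082 0.04 ] zmax 0.075
top px [404. 241.] 606 mean [ 0.4437 -0.3336  0.0494] mid [ 0.444  -0.3364  0.0535] ext [0.065 0.065 0.047] zmax 0.077
top px [138. 247.] 649 mean [0.4365 0.304  0.0584] mid [0.4378 0.3073 0.0579] ext [0.064 0.065 0.054] zmax 0.085
top px [102. 254.] 679 mean [0.4216 0.3902 0.0581] mid [0.4221 0.394  0.0585] ext [0.063 0.065 0.056] zmax 0.086
```

Emit:
apply_moves(series=[1,-0.15,0.35,0,0,0,0,1,-0.3,0.7,0,0,0,0,1,-0.37,0.84,0,0,0,0])

```text
clock: 32.18
tcp_pos: [0.5275, 0.0504, 0.2549]
tool_rot: [0.001, -3.141, -0.003]
contact_force: [1.6, -0.5, 0.4]
width: 0.0853
grasp_force: 0.0
```

Emit:
apply_moves(series=[1,-0.15,0.35,0,0,0,0,1,-0.3,0.7,0,0,0,0,1,-0.37,0.84,0,0,0,0,1,-0.37,0.84,0,0,0,0,1,-0.37,0.84,0,0,0,0,1,-0.37,0.84,0,0,0,0])

```text
clock: 32.68
tcp_pos: [0.5629, 0.1285, 0.255]
tool_rot: [-0.006, -3.139, 0.004]
contact_force: [0.2, -0.3, 0.9]
width: 0.0855
grasp_force: 0.0
```

```bash
python3 - <<'E'
from h import *
st(); p,X,c=blobs('wrist',lo=.05,hi=.09,mn=80,keep='w7')
np.savez('w7.npz',p=p,X=X)
m=(X[...,2]>.05)&(X[...,2]<.061)&(abs(X[...,1]-.14)<.06)&(X[...,0]<.66)
P=X[m]; print('bar top pts',m.sum(),np.median(P[:,2]))
r=cv2.minAreaRect(P[:,:2].astype(np.float32)*1000); print(r)
# height histogram along scanner
q=X[(abs(X[...,1]-.14)<.06)&(X[...,2]>.02)&(X[...,2]<.09)]
for x in np.arange(.48,.69,.01):
    s=q[abs(q[:,0]-x)<.003]
    t=s[s[:,2]>.046]
    if len(t): print(x.round(3),'z50 %.3f zmax %.3f'%(np.median(t[:,2]),t[:,2].max()),'y',t[:,1].min().round(4),t[:,1].max().round(4),'mid',((t[:,1].min()+t[:,1].max())/2).round(4))
E
```

```text
t 32.68 tcp [0.5629 0.1285 0.255 ] x [-1.     0.004  0.003] y [ 0.004  1.    -0.002] F [ 0.21 -0.34  0.85] w 0.0855 g 0.0 q [-0.33  0.52  0.08  1.72 -0.05  0.9   1.34]
wrist px [503.  41.] 999 mean [0.4267 0.3716 0.0579] mid [0.4248 0.3752 0.0553] ext [0.057 0.028 0.011] zmax 0.061
wrist px [436.  52.] 3730 mean [0.4368 0.3046 0.0616] mid [0.4368 0.3077 0.0693] ext [0.065 0.067 0.035] zmax 0.087
wrist px [272. 179.] 4800 mean [0.57   0.1426 0.0572] mid [0.5742 0.1394 0.0602] ext [0.177 0.063 0.02 ] zmax 0.07
wrist px [474. 215.] 2092 mean [0.6099 0.3783 0.0626] mid [0.6103 0.3801 0.0623] ext [0.041 0.079 0.025] zmax 0.075
wrist px [278. 319.] 692 mean [0.7489 0.1516 0.0697] mid [0.7526 0.1528 0.0634] ext [0.028 0.036 0.027] zmax 0.077
bar top pts 4231 0.05612632210379076
((573.296142578125, 143.068603515625), (49.81508255004883, 174.73252868652344), 81.84677124023438)
0.49 z50 0.056 zmax 0.058 y 0.1359 0.1705 mid 0.1532
0.5 z50 0.056 zmax 0.058 y 0.1348 0.171 mid 0.1529
0.51 z50 0.056 zmax 0.058 y 0.1337 0.1691 mid 0.1514
0.52 z50 0.056 zmax 0.058 y 0.1315 0.1682 mid 0.1499
0.53 z50 0.056 zmax 0.058 y 0.1304 0.1664 mid 0.1484
0.54 z50 0.056 zmax 0.058 y 0.1293 0.1655 mid 0.1474
0.55 z50 0.056 zmax 0.058 y 0.1281 0.1637 mid 0.1459
0.56 z50 0.056 zmax 0.058 y 0.1269 0.1626 mid 0.1448
0.57 z50 0.057 zmax 0.060 y 0.1257 0.1607 mid 0.1432
0.58 z50 0.057 zmax 0.059 y 0.1233 0.1597 mid 0.1415
0.59 z50 0.057 zmax 0.059 y 0.122 0.1588 mid 0.1404
0.6 z50 0.056 zmax 0.058 y 0.1207 0.1567 mid 0.1387
0.61 z50 0.056 zmax 0.058 y 0.1194 0.1557 mid 0.1376
0.62 z50 0.055 zmax 0.057 y 0.1119 0.1545 mid 0.1332
0.63 z50 0.060 zmax 0.067 y 0.1097 0.1597 mid 0.1347
0.64 z50 0.068 zmax 0.070 y 0.1083 0.1577 mid 0.133
0.65 z50 0.060 zmax 0.066 y 0.1079 0.1558 mid 0.1318
0.66 z50 0.050 zmax 0.056 y 0.1075 0.1541 mid 0.1308
```

View pics/w7.png

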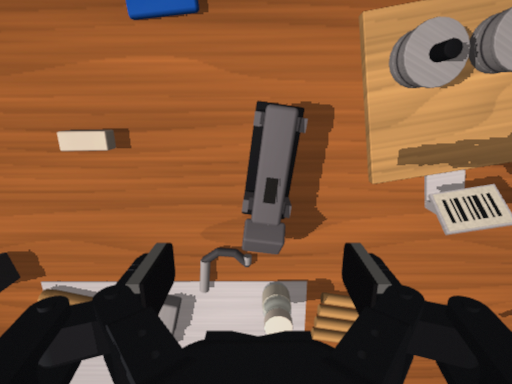

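Emit:
apply_moves(series=[1,0,0.07,0.3,0,0,0.1,1,0,0.14,0.6,0,0,0.2,1,0,0.14,0.9,0,0,0.247,1,0,0.14,1,0,0,0.247,1,0,0.14,1,0,0,0.247,1,0,0.14,1,0,0,0.247,1,0,0.14,1,0,0,0.247,1,0,0.14,1,0,0,0.247])

```text
clock: 33.4
tcp_pos: [0.5647, 0.1453, 0.1582]
tool_rot: [0.204, 3.132, 0.002]
contact_force: [-0.7, -0.1, 0.5]
width: 0.0855
grasp_force: 0.0
```

```bash
python3 - <<'E'
from h import *
ctrl.camera('wrist');ctrl.camera('wrist')
p,d,c=shot('wrist'); X=cloud(d,c); save('w8',p); o=st()
m=(X[...,2]>.051)&(X[...,2]<.061)&(abs(X[...,1]-.14)<.06)&(X[...,0]<.615)&(X[...,0]>.45)
P=X[m]; P=P[P[:,0]>.49]
xs=np.arange(.495,.61,.005); mid=[(P[abs(P[:,0]-x)<.0025][:,1].min()+P[abs(P[:,0]-x)<.0025][:,1].max())/2 if (abs(P[:,0]-x)<.0025).sum()>5 else np.nan for x in xs]
mid=np.array(mid); g=~np.isnan(mid); k=np.polyfit(xs[g],mid[g],1); print('yaw',np.degrees(np.arctan(k[0])),'y at .562',np.polyval(k,.562),'n',g.sum(), 'xmin',X[m][:,0].min(),'ztop',np.median(P[:,2]))
r=R.from_rotvec(o['tool_rot']).as_matrix(); t=np.array([.562,np.polyval(k,.562),.047])-o['tcp_pos']; print('shift in tool',(r.T@t/.1).round(3))
E
```

```text
t 33.55 tcp [0.5641 0.1457 0.1576] x [-0.992  0.129 -0.002] y [0.129 0.992 0.001] F [ 0.09  0.8  -0.29] w 0.0858 g 0.0 q [-0.36  0.65  0.09  1.81 -0.09  0.68  1.23]
yaw -7.722335323057863 y at .562 0.14396626701541698 n 23 xmin 0.485239620283917 ztop 0.05616050630058364
shift in tool [ 0.021 -0.021  1.106]
```

Emit:
apply_moves(series=[1,0.02,-0.02,0.2,0,0,0,1,0.02,-0.02,0.4,0,0,0,1,0.02,-0.02,0.6,0,0,0,1,0.02,-0.02,0.75,0,0,0,1,0.02,-0.02,0.75,0,0,0])

```text
clock: 33.97
tcp_pos: [0.5594, 0.1436, 0.0791]
tool_rot: [-0.202, -3.131, 0.002]
contact_force: [-0.4, -0.1, -0.3]
width: 0.0855
grasp_force: 0.0
```

Emit:
apply_moves(series=[1,0,0,0.15,0,0,0,1,0,0,0.3,0,0,0,1,0,0,0.35,0,0,0,1,0,0,0.35,0,0,0,1,0,0,0.35,0,0,0])

```text
clock: 34.38
tcp_pos: [0.5617, 0.144, 0.0471]
tool_rot: [0.203, 3.134, 0.0]
contact_force: [-0.2, 0.9, 1.1]
width: 0.085
grasp_force: 0.0
```

Emit:
apply_moves(series=[0.6,0,0,0,0,0,0,0.3,0,0,0,0,0,0,0,0,0,0,0,0,0,0,0,0,0,0,0,0,0,0,0,0,0,0,0,0,0,0,0,0,0,0,0,0,0,0,0,0,0,0,0,0,0,0,0,0,0])

```text
schema error: expected a multiple of 7 numbers
```

```bash
python3 -c "
from h import *
st()"
```

```text
t 34.38 tcp [0.5617 0.144  0.0471] x [-0.992  0.129 -0.001] y [0.129 0.992 0.   ] F [-0.24  0.91  1.15] w 0.085 g 0.0 q [-0.34  0.82  0.07  1.86 -0.11  0.46  1.24]
```

Emit:
apply_moves(series=[0.6,0,0,0,0,0,0,0,0,0,0,0,0,0,0,0,0,0,0,0,0,0,0,0,0,0,0,0,0,0,0,0,0,0,0,0,0,0,0,0,0,0,0,0,0,0,0,0,0,0,0,0,0,0,0,0])

```text
clock: 35.05
tcp_pos: [0.5616, 0.1441, 0.047]
tool_rot: [0.203, 3.134, 0.001]
contact_force: [-0.5, 0.1, 6.2]
width: 0.0352
grasp_force: 60.7
```

Emit:
apply_moves(series=[0,0,0,-0.1,0,0,0,0,0,0,-0.3,0,0,0,0,0,0,-0.6,0,0,0,0,0,0,-0.9,0,0,0,0,0,0,-1,0,0,0,0,0,0,-1,0,0,0,0,0,0,-1,0,0,0,0,0,0,-1,0,0,0])

```text
clock: 35.72
tcp_pos: [0.5599, 0.1437, 0.1449]
tool_rot: [-0.203, -3.132, 0.001]
contact_force: [-0.3, 0.3, -2.3]
width: 0.0351
grasp_force: 60.1
```

```bash
python3 - <<'E'
from h import *
ctrl.camera('wrist');ctrl.camera('wrist')
o=st(); p,d,c=shot('top'); X=cloud(d,c); save('t9',p)
# label points: cards' slope + stripes
for nm,s in [('board',1),('plate',-1)]:
    m=(X[...,2]>.036)&(X[...,2]<.077)&(X[...,0]>.55)&(X[...,0]<.66)&(X[...,1]*s>.32)&(X[...,1]*s<.44)
    P=X[m]; n=P.mean(0); u,sv,vt=np.linalg.svd(P-n); nv=vt[2]*np.sign(vt[2][2])
    # robust: refit within 4 mm
    for _ in range(3):
        q=P[abs((P-n)@nv)<.004]; n=q.mean(0); nv=np.linalg.svd(q-n)[2][2]; nv*=np.sign(nv[2])
    yaw=np.degrees(np.arctan2(-nv[1],-nv[0])); e=np.array([np.cos(np.radians(yaw)),np.sin(np.radians(yaw))]); l=np.array([-e[1],e[0]])
    # rectangle in (along slope, across) coordinates
    sl=np.cross(np.r_[l,0],nv); A=np.c_[(q-n)@sl,(q-n)@np.r_[l,0]]
    r=cv2.minAreaRect(A.astype(np.float32)*1000); mid=n+sl*r[0][0]/1000+np.r_[l,0]*r[0][1]/1000
    print(nm,'n',len(q),'normal',nv.round(3),'tilt',np.degrees(np.arccos(nv[2])).round(1),'yaw',yaw.round(1),'card mid',mid.round(4),'rect',np.round(r[1],1),round(r[2],1))
E
```

```text
t 35.82 tcp [0.56   0.1436 0.1446] x [-0.992  0.129  0.003] y [ 0.129  0.992 -0.001] F [-0.77  0.21 -1.33] w 0.0354 g 60.1 q [-0.36  0.67  0.09  1.82 -0.09  0.66  1.23]
board n 0 normal [0. 0. 1.] tilt 0.0 yaw -180.0 card mid [nan nan nan] rect [0. 0.] 0.0
plate n 601 normal [-0.693  0.12   0.711] tilt 44.7 yaw -9.8 card mid [ 0.5912 -0.376   0.0551] rect [53.2 79.1] 1.0<stdin>:7: RuntimeWarning: Mean of empty slice.
  ret = um.true_divide(
<stdin>:10: RuntimeWarning: Mean of empty slice.
```

```bash
python3 - <<'E'
from h import *
def fit(X,s):
    m=(X[...,2]>.036)&(X[...,2]<.078)&(X[...,0]>.55)&(X[...,0]<.66)&(X[...,1]*s>.32)&(X[...,1]*s<.44)
    q=P=X[m]; n=P.mean(0); nv=np.array([-.7,0,.7])
    for _ in range(5):
        q=P[abs((P-n)@nv)<.006]; n=q.mean(0); nv=np.linalg.svd(q-n)[2][2]; nv*=np.sign(nv[2])
    yaw=np.arctan2(-nv[1],-nv[0]); l=np.array([-np.sin(yaw),np.cos(yaw),0]); sl=np.cross(l,nv)
    A=np.c_[(q-n)@sl,(q-n)@l]; r=cv2.minAreaRect(A.astype(np.float32)*1000); mid=n+sl*r[0][0]/1000+l*r[0][1]/1000
    print(len(q),'tilt',np.degrees(np.arccos(nv[2])).round(1),'yaw',np.degrees(yaw).round(1),'mid',mid.round(4),np.round(r[1],1)); return mid,yaw
o=st(); res={}
for n in ['top','scene']:
    z=np.load(n+'0.npz'); c=dict(pose=z['c'],fovy=float(z['f']),cx=float(z['cx']),cy=float(z['cy'])); X=cloud(z['d'],c)
    for nm,s in [('board',1),('plate',-1)]:
        print(n,nm,end=' '); res.setdefault(nm,[]).append(fit(X,s))
for nm in res:
    mid=np.mean([a[0] for a in res[nm]],0); yaw=res[nm][0][1]; e=np.array([np.cos(yaw),np.sin(yaw)])
    print(nm,'mid',mid.round(4),'TCP target',(mid[:2]-e*(.0707+.1006)).round(4),(mid[2]+.0707+.0016+.017).round(4),'yaw',np.degrees(yaw).round(1))
E
```

```text
t 35.87 tcp [0.5601 0.1436 0.1447] x [-0.992  0.129  0.003] y [ 0.129  0.992 -0.001] F [-0.64 -0.75 -1.57] w 0.0352 g 60.1 q [-0.36  0.67  0.09  1.82 -0.09  0.66  1.23]
top board 625 tilt 44.0 yaw 9.8 mid [0.6041 0.379  0.0556] [52.3 79.3]
top plate 618 tilt 44.6 yaw -10.0 mid [ 0.5914 -0.3765  0.0555] [79.3 52.9]
scene board 366 tilt 42.0 yaw 8.8 mid [0.6058 0.3806 0.0582] [53.5 78.5]
scene plate 139 tilt 43.7 yaw -11.3 mid [ 0.5951 -0.3734  0.0574] [55.5 78.2]
board mid [0.6049 0.3798 0.0569] TCP target [0.4361 0.3508] 0.1462 yaw 9.8
plate mid [ 0.5933 -0.375   0.0564] TCP target [ 0.4246 -0.3452] 0.1457 yaw -10.0
```

Emit:
apply_moves(series=[0,0.15,0.2,0,0,0,0,0,0.35,0.45,0,0,0,0,0,0.6,0.75,0,0,0,0,0,0.75,0.95,0,0,0,0])

```text
clock: 36.2
tcp_pos: [0.496, 0.2507, 0.1451]
tool_rot: [-0.199, -3.132, -0.001]
contact_force: [-1.3, 1.2, -1.6]
width: 0.0355
grasp_force: 60.2
```

Emit:
apply_moves(series=[0,0.2,0.25,0,0,0,-0.15,0,0.4,0.5,0,0,0,-0.3,0,0.6,0.75,0,0,0,-0.45,0,0.7,0.88,0,0,0,-0.563,0,0.75,0.95,0,0,0,-0.563,0,0.75,0.95,0,0,0,-0.563,0,0.75,0.95,0,0,0,-0.563,0,0.75,0.95,0,0,0,-0.563])

```text
clock: 36.87
tcp_pos: [0.4385, 0.3492, 0.1461]
tool_rot: [-0.253, 3.131, -0.003]
contact_force: [0.9, -0.7, -2.3]
width: 0.0354
grasp_force: 60.2
```

```bash
cat >> h.py <<'E'
def aim(mid,yaw):
    ctrl.camera('wrist'); o=st(); r=R.from_rotvec(o['tool_rot']).as_matrix()
    sx=-r[:,0]; sz=-r[:,2]; org=o['tcp_pos']+r[:,2]*.017; win=org+sx*.1006-sz*.0016; sight=(sx-sz)/2**.5
    n=np.array([-np.cos(yaw),-np.sin(yaw),1])/2**.5; v=mid-win; rng=v@sight; off=v-rng*sight
    print('range',rng.round(4),'off y',(off@r[:,1]).round(4),'off x',(off@np.cross(r[:,1],sight)).round(4),'ang',np.degrees(np.arccos(-sight@n)).round(1))
    e=np.array([np.cos(yaw),np.sin(yaw)]); t=np.r_[mid[:2]-e*.1713,.1445]-o['tcp_pos']; print('corr tool',(r.T@t/.1).round(3))
E
python3 - <<'E'
from h import *
aim(np.array([.605,.3795,.0555]),np.radians(9.5))
p,d,c=shot('scene'); save('s10',p)
E
```

```text
t 36.92 tcp [0.4384 0.3493 0.1462] x [-0.987 -0.161 -0.   ] y [-0.161  0.987 -0.002] F [-0.43 -0.26 -1.55] w 0.0347 g 60.2 q [-0.76  0.64  0.05  1.87 -0.05  0.63  1.06]
range 0.0995 off y 0.0032 off x 0.0025 ang 0.3
corr tool [0.02  0.023 0.017]
```

View pics/s10.png

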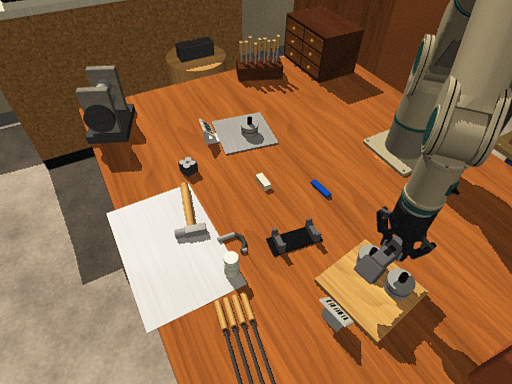

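The scene view shows the scanner held over the board, head at (373,262) facing the label at (337,312). All three pots stand, and the rest at (295,236) is empty. The computed aim is within 4 mm, so I'll correct slightly and hold for over two seconds.

Emit:
apply_moves(series=[0,0.02,0.02,0,0,0,0,0,0.02,0.02,0,0,0,0,0,0.02,0.02,0,0,0,0,0,0.02,0.02,0,0,0,0,0,0.02,0.02,0,0,0,0,0,0.02,0.02,0,0,0,0,0,0.02,0.02,0,0,0,0,0,0.02,0.02,0,0,0,0,0,0.02,0.02,0,0,0,0,0,0.02,0.02,0,0,0,0,0,0.02,0.02,0,0,0,0,0,0.02,0.02,0,0,0,0])

```text
clock: 37.97
tcp_pos: [0.4346, 0.3533, 0.1463]
tool_rot: [0.26, -3.131, 0.0]
contact_force: [0.5, 0.0, -1.8]
width: 0.0352
grasp_force: 60.2
```

Emit:
apply_moves(series=[0,0,0,0,0,0,0,0,0,0,0,0,0,0,0,0,0,0,0,0,0,0,0,0,0,0,0,0,0,0,0,0,0,0,0,0,0,0,0,0,0,0,0,0,0,0,0,0,0,0,0,0,0,0,0,0,0,0,0,0,0,0,0,0,0,0,0,0,0,0,0,0,0,0,0,0,0,0,0,0,0,0,0,0])

```text
clock: 38.97
tcp_pos: [0.4346, 0.3533, 0.1463]
tool_rot: [0.26, -3.131, -0.0]
contact_force: [-1.3, 0.1, -1.4]
width: 0.0351
grasp_force: 60.2
```

Emit:
apply_moves(series=[0,0,0,0,0,0,0,0,0,0,0,0,0,0,0,0,0,0,0,0,0,0,0,0,0,0,0,0,0,0,0,0,0,0,0])

```text
clock: 39.38
tcp_pos: [0.4346, 0.3533, 0.1463]
tool_rot: [0.26, -3.131, -0.0]
contact_force: [0.7, -0.2, -1.5]
width: 0.0351
grasp_force: 60.2
```

```bash
python3 - <<'E'
from h import *
aim(np.array([.605,.3795,.0555]),np.radians(9.5))
p,d,c=shot('top'); X=cloud(d,c)
for x,y,n in [(.4345,.3075,'p1'),(.4195,.395,'p2'),(.444,-.3345,'p3')]:
    m=(X[...,2]>.05)&(X[...,2]<.09)&(np.hypot(X[...,0]-x,X[...,1]-y)<.06); P=X[m]; print(n,len(P),P.mean(0).round(3) if len(P) else '')
E
```

```text
t 39.43 tcp [0.4346 0.3533 0.1463] x [-0.986 -0.165  0.   ] y [-0.165  0.986  0.   ] F [ 0.11 -0.18 -2.01] w 0.0347 g 60.2 q [-0.76  0.64  0.05  1.87 -0.05  0.63  1.05]
range 0.1018 off y -0.0023 off x 0.0003 ang 0.0
corr tool [-0.011 -0.023  0.018]
p1 622 [0.436 0.307 0.06 ]
p2 66 [0.414 0.392 0.057]
p3 84 [ 0.443 -0.334  0.066]
```

Emit:
apply_moves(series=[0,0,-0.2,0,0,0,0.1,0,0,-0.5,0,0,0,0.2,0,0,-0.8,0,0,0,0.3,0,0,-0.95,0,0,0,0.317,0,0,-0.95,0,0,0,0.317])

```text
clock: 39.9
tcp_pos: [0.4512, 0.2546, 0.1464]
tool_rot: [-0.011, -3.141, 0.005]
contact_force: [-0.0, -0.0, -1.8]
width: 0.0353
grasp_force: 60.3
```

Emit:
apply_moves(series=[0,0,-0.25,0,0,0,0,0,0,-0.55,0,0,0,0,0,0,-0.85,0,0,0,0])

```text
clock: 40.15
tcp_pos: [0.4503, 0.1751, 0.1464]
tool_rot: [-0.004, 3.141, 0.002]
contact_force: [1.0, -0.6, -2.2]
width: 0.0351
grasp_force: 60.4
```

Emit:
apply_moves(series=[0,0,-0.28,0,0,0,0,0,0,-0.57,0,0,0,0,0,0,-0.85,0,0,0,0])

```text
clock: 40.4
tcp_pos: [0.4504, 0.0891, 0.1465]
tool_rot: [-0.001, 3.141, 0.001]
contact_force: [-0.3, 0.0, -1.7]
width: 0.0352
grasp_force: 60.4
```

Emit:
apply_moves(series=[0,0,-0.28,0,0,0,0,0,0,-0.57,0,0,0,0,0,0,-0.85,0,0,0,0])

```text
clock: 40.65
tcp_pos: [0.4506, 0.0039, 0.1465]
tool_rot: [-0.001, 3.141, 0.001]
contact_force: [1.2, -0.2, -1.9]
width: 0.0351
grasp_force: 60.4
```

Emit:
apply_moves(series=[0,0,-0.28,0,0,0,0,0,0,-0.57,0,0,0,0,0,0,-0.85,0,0,0,0])

```text
clock: 40.9
tcp_pos: [0.4506, -0.0813, 0.1465]
tool_rot: [-0.001, 3.141, 0.0]
contact_force: [0.6, 0.7, -0.9]
width: 0.035
grasp_force: 60.4
```

Emit:
apply_moves(series=[0,0,-0.28,0,0,0,0,0,0,-0.57,0,0,0,0,0,0,-0.85,0,0,0,0])

```text
clock: 41.15
tcp_pos: [0.4506, -0.1665, 0.1464]
tool_rot: [-0.0, 3.141, 0.0]
contact_force: [0.4, -0.0, -1.2]
width: 0.0349
grasp_force: 60.4
```

Emit:
apply_moves(series=[0,0.04,-0.28,0,0,0,0,0,0.08,-0.57,0,0,0,0,0,0.13,-0.85,0,0,0,0])

```text
clock: 41.4
tcp_pos: [0.4377, -0.2515, 0.1464]
tool_rot: [-0.001, 3.14, -0.0]
contact_force: [0.9, 0.2, -2.1]
width: 0.0348
grasp_force: 60.4
```

Emit:
apply_moves(series=[0,0.05,-0.3,0,0,0,0.1,0,0.1,-0.6,0,0,0,0.2,0,0.13,-0.8,0,0,0,0.3,0,0.13,-0.92,0,0,0,0.333,0,0.13,-0.95,0,0,0,0.333,0,0.13,-0.95,0,0,0,0.333,0,0.13,-0.95,0,0,0,0.333,0,0.13,-0.95,0,0,0,0.333])

```text
clock: 42.07
tcp_pos: [0.4247, -0.3431, 0.1462]
tool_rot: [-0.269, -3.13, -0.003]
contact_force: [0.4, 0.4, -1.9]
width: 0.0352
grasp_force: 60.4
```

```bash
python3 - <<'E'
from h import *
ctrl.camera('wrist')
aim(np.array([.593,-.3755,.0555]),np.radians(-10))
p,d,c=shot('scene'); save('s11',p)
E
```

```text
t 42.17 tcp [ 0.4245 -0.3437  0.1463] x [-0.985  0.171  0.   ] y [0.171 0.985 0.001] F [ 0.04 -0.14 -0.73] w 0.035 g 60.4 q [ 0.64  0.63 -0.01  1.91  0.01  0.61  2.02]
range 0.1011 off y -0.0025 off x 0.0009 ang 0.1
corr tool [-0.001 -0.02   0.018]
```

Well aimed; I'll hold for over two seconds.

Emit:
apply_moves(series=[0,0,0,0,0,0,0,0,0,0,0,0,0,0,0,0,0,0,0,0,0,0,0,0,0,0,0,0,0,0,0,0,0,0,0,0,0,0,0,0,0,0,0,0,0,0,0,0,0,0,0,0,0,0,0,0,0,0,0,0,0,0,0,0,0,0,0,0,0,0,0,0,0,0,0,0,0,0,0,0,0,0,0,0])

```text
clock: 43.22
tcp_pos: [0.424, -0.3454, 0.1463]
tool_rot: [-0.274, -3.13, -0.0]
contact_force: [0.5, -0.1, -1.8]
width: 0.0352
grasp_force: 60.4
```

Emit:
apply_moves(series=[0,0,0,0,0,0,0,0,0,0,0,0,0,0,0,0,0,0,0,0,0,0,0,0,0,0,0,0,0,0,0,0,0,0,0,0,0,0,0,0,0,0,0,0,0,0,0,0,0,0,0,0,0,0,0,0,0,0,0,0,0,0,0,0,0,0,0,0,0,0,0,0,0,0,0,0,0,0,0,0,0,0,0,0])

```text
clock: 44.22
tcp_pos: [0.424, -0.3454, 0.1463]
tool_rot: [-0.274, -3.13, -0.0]
contact_force: [-0.3, 0.3, -2.0]
width: 0.0349
grasp_force: 60.4
```

Emit:
apply_moves(series=[0,0,0,0,0,0,0,0,0,0,0,0,0,0,0,0,0,0,0,0,0,0,0,0,0,0,0,0,0,0,0,0,0,0,0])

```text
clock: 44.63
tcp_pos: [0.424, -0.3454, 0.1463]
tool_rot: [-0.274, -3.13, -0.0]
contact_force: [0.3, -0.3, -1.9]
width: 0.035
grasp_force: 60.4
```

```bash
python3 - <<'E'
from h import *
aim(np.array([.593,-.3755,.0555]),np.radians(-10))
p,d,c=shot('top'); save('t12',p); X=cloud(d,c)
for x,y,n in [(.4345,.3075,'p1'),(.4195,.395,'p2'),(.444,-.3345,'p3')]:
    m=(X[...,2]>.06)&(X[...,2]<.09)&(np.hypot(X[...,0]-x,X[...,1]-y)<.04); P=X[m]; print(n,len(P),P.mean(0).round(3) if len(P) else '')
E
```

```text
t 44.68 tcp [ 0.424  -0.3454  0.1463] x [-0.985  0.174  0.   ] y [0.174 0.985 0.   ] F [-0.22  0.15 -1.76] w 0.035 g 60.4 q [ 0.64  0.63 -0.01  1.91  0.01  0.61  2.02]
range 0.1013 off y -0.0003 off x 0.0008 ang 0.0
corr tool [-0.004 -0.003  0.018]
p1 87 [0.436 0.306 0.076]
p2 101 [0.422 0.392 0.074]
p3 53 [ 0.444 -0.334  0.071]
```

View pics/t12.png

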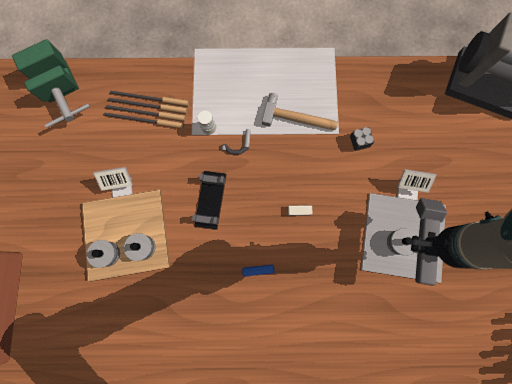

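Top view: scanner at (430,235), aimed at the plate label (417,181). Two pots on the board, (103,254) and (139,247), and one on the plate at (402,241). The rest is empty at (210,200) and the bystanders have not moved. Now I'll take the scanner back over its rest.

Emit:
apply_moves(series=[0,0,0.2,0,0,0,-0.05,0,0,0.5,0,0,0,-0.087,0,0,0.8,0,0,0,-0.087,0,0,0.95,0,0,0,-0.087])

```text
clock: 45.07
tcp_pos: [0.441, -0.2478, 0.1462]
tool_rot: [-0.198, -3.135, -0.004]
contact_force: [0.2, 0.7, -2.7]
width: 0.0351
grasp_force: 60.5
```

Emit:
apply_moves(series=[0,-0.04,0.28,0,0,0,0,0,-0.09,0.55,0,0,0,0,0,-0.138,0.816,0,0,0,0])

```text
clock: 45.32
tcp_pos: [0.465, -0.1716, 0.1464]
tool_rot: [0.204, 3.135, 0.0]
contact_force: [0.5, -0.8, -1.9]
width: 0.0351
grasp_force: 60.5
```

Emit:
apply_moves(series=[0,-0.04,0.28,0,0,0,0,0,-0.09,0.55,0,0,0,0,0,-0.138,0.816,0,0,0,0])

```text
clock: 45.57
tcp_pos: [0.4893, -0.0921, 0.1464]
tool_rot: [0.203, 3.135, 0.0]
contact_force: [-0.3, -0.1, -2.2]
width: 0.0353
grasp_force: 60.5
```

Emit:
apply_moves(series=[0,-0.04,0.28,0,0,0,0,0,-0.09,0.55,0,0,0,0,0,-0.138,0.816,0,0,0,0])

```text
clock: 45.82
tcp_pos: [0.5135, -0.0128, 0.1464]
tool_rot: [0.202, 3.135, 0.0]
contact_force: [1.0, 0.1, -0.8]
width: 0.0354
grasp_force: 60.5
```

Emit:
apply_moves(series=[0,-0.04,0.28,0,0,0,0,0,-0.09,0.55,0,0,0,0,0,-0.138,0.816,0,0,0,0])

```text
clock: 46.07
tcp_pos: [0.5376, 0.0663, 0.1464]
tool_rot: [0.202, 3.135, 0.0]
contact_force: [0.2, -0.1, -2.3]
width: 0.0354
grasp_force: 60.5
```

Emit:
apply_moves(series=[0,-0.04,0.28,0,0,0,0,0,-0.09,0.55,0,0,0,0,0,-0.138,0.75,0,0,0,0,0,-0.138,0.816,0,0,0,0,0,-0.138,0.816,0,0,0,0,0,-0.138,0.816,0,0,0,0,0,-0.138,0.816,0,0,0,0,0,-0.138,0.816,0,0,0,0,0,-0.138,0.816,0,0,0,0,0,-0.138,0.816,0,0,0,0])

```text
clock: 46.9
tcp_pos: [0.5615, 0.1428, 0.1464]
tool_rot: [-0.205, -3.135, 0.0]
contact_force: [-0.6, -1.0, -1.6]
width: 0.0351
grasp_force: 60.5
```

```bash
cat >> h.py <<'E'
def home(z):
    o=st(); r=R.from_rotvec(o['tool_rot']).as_matrix(); print('corr tool',(r.T@(np.array([.5617,.144,z])-o['tcp_pos'])/.1).round(3),'yaw',np.degrees(np.arctan2(-r[1,0],-r[0,0])).round(2))
E
python3 -c "
from h import *
[ctrl.camera('wrist') for i in range(4)]
home(.047)"
```

```text
t 47.10 tcp [0.5615 0.1436 0.1463] x [-0.992  0.129  0.   ] y [ 0.129  0.992 -0.   ] F [ 0.09  0.03 -2.05] w 0.0353 g 60.5 q [-0.35  0.67  0.08  1.82 -0.08  0.66  1.22]
corr tool [-0.001  0.004  0.993] yaw -7.43
```

Emit:
apply_moves(series=[0,0,0,0.15,0,0,0,0,0,0,0.35,0,0,0,0,0,0,0.55,0,0,0,0,0,0,0.7,0,0,0,0,0,0,0.8,0,0,0,0,0,0,0.88,0,0,0,0,0,0,0.94,0,0,0,0,0,0,0.98,0,0,0,0,0,0,0.99,0,0,0,0,0,0,0.99,0,0,0,0,0,0,0.99,0,0,0,0,0,0,0.99,0,0,0])

```text
clock: 48.1
tcp_pos: [0.562, 0.144, 0.0479]
tool_rot: [0.203, 3.134, 0.001]
contact_force: [-0.3, 0.4, -1.7]
width: 0.0355
grasp_force: 60.6
```

```bash
python3 -c "
from h import *
home(.047)"
```

```text
t 48.10 tcp [0.562  0.144  0.0479] x [-0.992  0.129 -0.001] y [0.129 0.992 0.   ] F [-0.25  0.43 -1.74] w 0.0355 g 60.6 q [-0.33  0.82  0.06  1.86 -0.09  0.46  1.23]
corr tool [ 0.003 -0.001  0.009] yaw -7.41
```

Still carrying its weight, so about 1 mm to go. I'll lower it, release and rise.

Emit:
apply_moves(series=[0,0,0,0.01,0,0,0,0,0,0,0.01,0,0,0,0.55,0,0,0.01,0,0,0,0.55,0,0,0.01,0,0,0,1,0,0,0.01,0,0,0,1,0,0,0.01,0,0,0,1,0,0,0.01,0,0,0,1,0,0,0.01,0,0,0,1,0,0,0.01,0,0,0])

```text
clock: 48.85
tcp_pos: [0.5615, 0.1439, 0.0462]
tool_rot: [-0.203, -3.135, 0.0]
contact_force: [0.1, 0.4, -0.5]
width: 0.0851
grasp_force: 0.0
```

Emit:
apply_moves(series=[1,0,0,-0.1,0,0,0,1,0,0,-0.25,0,0,0,1,0,0,-0.5,0,0,0,1,0,0,-0.8,0,0,0,1,0,0,-1,0,0,0,1,0,0,-1,0,0,0])

```text
clock: 49.35
tcp_pos: [0.5644, 0.1445, 0.1514]
tool_rot: [0.203, 3.127, 0.005]
contact_force: [0.5, 0.6, 0.7]
width: 0.0855
grasp_force: 0.0
```

Emit:
apply_moves(series=[1,0.1,-0.2,-0.3,0,0,0,1,0.3,-0.5,-0.6,0,0,0,1,0.5,-0.9,-1,0,0,0,1,0.5,-0.9,-1,0,0,0,1,0.5,-0.9,-1,0,0,0,1,0.5,-0.9,-1,0,0,0])

```text
clock: 49.85
tcp_pos: [0.5005, 0.0605, 0.2473]
tool_rot: [0.206, 3.133, 0.001]
contact_force: [-0.6, 0.0, -0.3]
width: 0.0852
grasp_force: 0.0
```

```bash
python3 - <<'E'
from h import *
st(); p,X,c=blobs('wrist',lo=.05,hi=.09,mn=80,keep='w13')
p,X,c=blobs('top',lo=.03,hi=.09,mn=40,keep='t13')
p,X,c=blobs('scene',lo=.05,hi=.09,mn=25,keep='s13')
E
```

```text
t 49.85 tcp [0.5005 0.0605 0.2473] x [-0.991  0.131 -0.002] y [0.131 0.991 0.001] F [-0.57  0.03 -0.3 ] w 0.0852 g 0.0 q [-0.24  0.43  0.09  1.93 -0.05  0.78  1.32]
wrist px [487.  84.] 3096 mean [0.4362 0.2995 0.0609] mid [0.4367 0.3012 0.0684] ext [0.065 0.054 0.037] zmax 0.087
wrist px [334. 219.] 4150 mean [0.5655 0.14   0.0569] mid [0.573  0.1383 0.0599] ext [0.175 0.064 0.02 ] zmax 0.07
wrist px [507. 234.] 175 mean [0.6104 0.3442 0.0559] mid [0.6128 0.3456 0.0577] ext [0.025 0.012 0.015] zmax 0.065
top px [ 56. 102.] 771 mean [0.8094 0.5389 0.0588] mid [0.7968 0.5251 0.0601] ext [0.106 0.138 0.06 ] zmax 0.09
top px [363. 137.] 311 mean [ 0.7138 -0.2551  0.0394] mid [ 0.7153 -0.2569  0.0373] ext [0.052 0.054 0.013] zmax 0.044
top px [113. 178.] 635 mean [0.6048 0.3781 0.0562] mid [0.6054 0.3786 0.0542] ext [0.05  0.082 0.041] zmax 0.075
top px [417. 181.] 628 mean [ 0.5925 -0.3756  0.0561] mid [ 0.5921 -0.3762  0.054 ] ext [0.05  0.082 0.042] zmax 0.075
top px [404. 241.] 603 mean [ 0.4437 -0.3336  0.0493] mid [ 0.444  -0.3365  0.0533] ext [0.065 0.065 0.046] zmax 0.076
top px 
[... 220 characters left out ...]
0.077
scene px [205. 127.] 99 mean [ 0.6034 -0.3706  0.0648] mid [ 0.6016 -0.3747  0.0626] ext [0.038 0.08  0.025] zmax 0.075
scene px [287. 232.] 824 mean [0.5873 0.1447 0.0579] mid [0.5778 0.1398 0.0611] ext [0.175 0.063 0.022] zmax 0.072
scene px [371. 256.] 475 mean [0.442  0.3113 0.0621] mid [0.4385 0.3093 0.0691] ext [0.066 0.066 0.038] zmax 0.088
scene px [231. 260.] 217 mean [0.7611 0.1584 0.0714] mid [0.7599 0.1549 0.0646] ext [0.036 0.036 0.029] zmax 0.079
scene px [401. 281.] 555 mean [0.427  0.3978 0.0624] mid [0.423  0.396  0.0696] ext [0.066 0.065 0.039] zmax 0.089
scene px [335. 312.] 312 mean [0.6142 0.3837 0.0651] mid [0.6118 0.3817 0.0636] ext [0.039 0.081 0.027] zmax 0.077
```

View pics/s13.png

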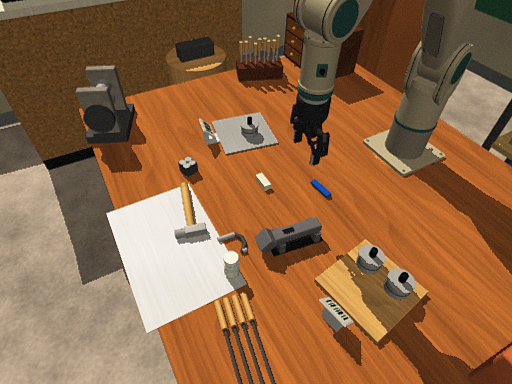

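The final view shows the scanner back in its rest at (290,236), as it lay at the start. Two pots are upright on the board at (371,258) and (401,283), one is on the plate at (250,126), and the gripper is clear. I'll hand the job in.

```bash
python3 -c "
from station import ctrl
print(ctrl.sign_off())"
```

```text
the job is handed in; nothing more can be done
None
```

I sorted all three pots (two heavy ones on the casting board, one light one on the refill plate), scanned both labels, laid the scanner back in its rest and handed the job in; the sign-off gave no pass/fail verdict.

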